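Snap the bearing cap into the lathe housing

ROBOT

A 7-joint arm with a two-finger parallel gripper is mounted at the origin on the work surface. World frame = base frame: x ahead of the robot, y to its left, z up, the work surface at z = 0. Lengths are in m, angles in rad, forces in N, time in s.
With the tool pointing down it reaches from about 0.425 to 0.875 m from the base axis. Payload 4.7 kg.
Tool frame: the origin (TCP) lies midway between the tips of the shut fingers; the grasp point (between the pads) lies 19 mm behind it; z points along the fingers, y is the direction in which the jaws open and shut (so a half turn about z gives the same grasp; the last joint's range is limited). The gripper opens to 87 mm and grips with 3 to 60 N. Pads are 19 mm wide; open, the fingers measure 117 mm over their backs; the gripper's body (75 mm by 190 mm) begins 51 mm behind the grasp point.
Start: joints at [-1.302, 0.321, -0.07, 1.45, 0.023, 1.371, -0.057], TCP at [0.164, 0.629, 0.185] pointing down, gripper open.
Joint ranges: [-2.86, 2.86], [-0.3, 2.09], [-1.38, 1.24], [0.06, 2.45], [-1.56, 4.7], [0.09, 2.05], [-2.69, 2.69]. Speed limits (rad/s): [2.57, 2.57, 3.14, 3.14, 3.14, 3.14, 3.14].

INTERFACE

Orientations are given as a rotation vector (axis times angle).
In Python, from bench import ctrl, optics gives the robot as it stands. The module is installed in compiled form; this text tells all that it offers.
- The arm moves only by the tool step_arm, never from a script. Its argument "deltas" is a list of rows, each a list of 7 numbers: the turn, a rotation vector about the tool's x, y, z in degrees, then the shift along the tool's x, y, z in mm, then the finger opening in mm, from 0 to 87. A call has exactly 8 rows; each row is the pose to reach, as a shift and turn from the pose commanded when the call began, along the tool's axes at that moment; what a row does not reach only later rows make up. A row lasts 1/8 s, in which the tool goes at most 62.5 mm and 10.7 degrees, less where a joint would pass 70% of its speed; a pose out of reach is approached as far as the arm can. A call with a gripper value outside its range is refused whole. The fingers move at their own pace and stop on an object; "newtons" is the grip in N (left out, the last holds). Time passes only in rows, so rows that repeat a pose let the fingers close, or fill a call up. It gives the time, the measured TCP pose, the force and the opening at its end, in the units of the state.
- ctrl.get_state(): the state, without advancing time (a new reading comes with each control period).
- optics.get_image(name): name is "scene" or "top" or "wrist"; returns the picture (400x640x3 uint8, red, green, blue); there is no depth.
- optics.get_calibration(name): a dict with "K" (3x3 intrinsics, pixels), "R" (3x3) and "t" (3): a world point X has camera coordinates R X + t. Camera axes: x right, y down, z forward; pixel columns grow to the right and rows downward; lengths in m; the calibration is good to about 2 mm. A picture is of the moment at which its call begins: read the wrist's pose just before it. get_calibration takes no time and is no camera call; for the wrist camera it gives the pose at the moment of the call.
- ctrl.close_job(): hands the job in, once; it reports no verdict.
The state is a dict: "time": time; "joint_positions": joint angles; "qd": joint speeds; "joint_torque": joint torques, N m; "position": TCP position; "tool_rot": TCP orientation; "ft_force": force on the tool from outside, world axes, zero at the start; "torque": the same for the moment, N m; "grip_width": opening from 0.0 (shut) to 1.0 (fully open).
Only numpy, scipy, OpenCV 4.12 (cv2) and the standard library are available. Lean on these libraries where they do the work, as an engineer would, in place of code of your own. Each camera call takes 0.05 s, during which the arm holds its last target.

TASK

The white plastic bearing cap has only been started in the mouth of the grey lathe bearing housing. Take the wooden drift from its holder and with it, not with the fingers, press the cap straight down until it is fully home and all three spring latches have snapped out over its top; finish by holding a firm push of about 12 newtons on the seated cap for half a second, but never press over 20, or it may crack. Then put the drift back upright in its holder, foot down in the hole, and leave the other things on the bench alone.

Things in the scene. Friction and masses are not known exactly. Their poses are not given: they have to be found in the camera images.
- housing: Grey painted cast block fixed to the bench, 110 (x) x 90 (y) x 60 mm high, with a bolted foot on each x end (158 mm over the feet). A round bore of 49 mm diameter opens upward in its centre. Origin at the centre of its underside, z up.
- bore_mouth (a point): Centre of the bore's mouth, in the plane of the housing's top face (60 mm above the bench). How deep the rigid seat and the latches, which sit together, lie in the bore differs each time and cannot be measured from outside: the seated cap's flat top ends anywhere from 7 to 22 mm below this face.
- cap: White plastic disc cap, 47 mm diameter, 26 mm thick, with three domed studs 2 mm high, 8 mm from its middle, on a flat top, 40 g. Origin at the centre of its underside, z up through the top. It starts upright in the bore, held from the side by the latches, its flat top 1 to 3 mm above the housing's top face. It cracks if the drift presses it with more than 22 N.
- drift: Turned pale wooden pusher, round, 108 mm tall, 120 g, upright in the holder. Origin at the centre of its flat foot, z up along it. Foot 28 mm diameter, 0 to 45 mm up; collar 42 mm diameter, 45 to 53 mm; neck 25 mm diameter, 53 to 100 mm (grip here, fingertips just above the collar, which takes the thrust if it slips); knob 32 mm diameter on top.
- holder: Dark wooden block fixed to the bench, 100 x 100 x 40 mm high, with one upright round blind hole in its centre, 34 mm diameter, 25 mm deep. Origin at the centre of its underside. The drift's foot rests on the hole's floor, 15 mm above the bench.
- hole_mouth (a point): Centre of the holder's hole in the plane of its top face (40 mm above the bench).
- blank: Bystander: loose square wooden turning blank, 70 mm cube. Origin at the centre of its underside.
- jar: Bystander: loose amber glass jar with a steel cap, 64 mm diameter, 75 mm tall. Origin at the centre of its underside.
- spanner: Bystander: loose steel spanner lying flat on the bench. Origin at its underside.
- collar: Bystander: loose steel ring lying flat on the bench, 70 mm outer diameter, 20 mm high. Origin at the centre of its underside.
- latch0 (a joint): One of three equal steel spring latches, 6 mm thick with a round tip, spaced evenly round the bore wall, pointing to its axis. Value in m: 0 to 0.001 at the start, where the cap's side holds it pushed back; about 0.0025 when sprung out over the cap's top. The cap slides past at 4 to 9 N, then the force falls to nothing as they snap out and draw it the last 3 mm or so down to its rigid seat.
- latch1 (a joint): One of three equal steel spring latches, 6 mm thick with a round tip, spaced evenly round the bore wall, pointing to its axis. Value in m: 0 to 0.001 at the start, where the cap's side holds it pushed back; about 0.0025 when sprung out over the cap's top. The cap slides past at 4 to 9 N, then the force falls to nothing as they snap out and draw it the last 3 mm or so down to its rigid seat.
- latch2 (a joint): One of three equal steel spring latches, 6 mm thick with a round tip, spaced evenly round the bore wall, pointing to its axis. Value in m: 0 to 0.001 at the start, where the cap's side holds it pushed back; about 0.0025 when sprung out over the cap's top. The cap slides past at 4 to 9 N, then the force falls to nothing as they snap out and draw it the last 3 mm or so down to its rigid seat.
Things that resemble listed ones, but are neither listed nor needed, are in the scene too. What is meant by the drift is not yellow, and is the smaller of those in its own colour.

How it is judged:
On the way, in this order (a step that is already met when the one before it is completed fails the run):
1. the drift is lifted out of its holder (z of drift in the frame of hole_mouth above 0.01 m), for 0.1 s.
2. the drift presses on the cap in the bore (contact force between drift and cap above 2 N), for 0.05 s.
3. the cap is home under all three latches and the drift holds a firm push on it (value of joint each of latch0, latch1, latch2 above 0.0015 m and z of cap in the frame of bore_mouth below -0.0325 m and horizontal distance between cap and bore_mouth below 0.004 m and angle between cap's own z axis and vertical below 0.08 rad and contact force between drift and cap above 8 N), for 0.25 s.
At the end, for the whole second after the job is handed in: The cap is level (0.08 rad) and centred (4 mm) in the bore, underside over 32.5 mm below the housing's top face, with all three latches sprung out 1.5 mm or more over it; the drift stands upright (0.15 rad) at rest, centred (8 mm) in the holder's hole, foot over 20 mm deep. Both are still (value of joint each of latch0, latch1, latch2 above 0.0015 m and z of cap in the frame of bore_mouth below -0.0325 m and horizontal distance between cap and bore_mouth below 0.004 m and angle between cap's own z axis and vertical below 0.08 rad and horizontal distance between drift and hole_mouth below 0.008 m and z of drift in the frame of hole_mouth below -0.02 m and angle between drift's own z axis and vertical below 0.15 rad and linear speed of each of drift, cap below 0.02 m/s); the robot touches nothing.
It fails at once if the drift presses the cap with more than 22 N (it cracks) (contact force between drift and cap above 22 N).
It fails at once if the robot's fingers or arm touch the cap (contact force between any of the fingers, the arm and cap above 0.5 N).
It fails at once if a bystander is moved by more than 15 mm (distance of any of blank, jar, spanner, collar from where it was at the start of the episode above 0.015 m).
It also fails if it takes over 67 s, if anything falls off the work surface, if the arm or the gripper's body presses on something with over 40 N, if the wrist force passes 120 N, or if a joint passes its speed limit or range.

## Working session

There is one attempt and no reset: what is moved stays moved. The work goes in short steps, Python scripts to look and compute and a tool call to move; the robot and the scene stay as the last step left them, time stands still between calls to the robot, and variables do not carry over. Pictures are saved under pics/ and viewed, and the job is handed in when it is done.

Besides the shell and the picture viewer there is one more tool, called after "Emit:" by a JSON object that holds its "api" and its "payload", one argument or row to a line. step_arm: Moves the arm, as the interface text tells. Its arguments: {"type":"object","properties":{"deltas":{"type":"array"},"newtons":{"type":"number"}},"required":["deltas"]}

```bash
mkdir -p pics
python3 - <<'E'
from bench import ctrl, optics
import cv2
s=ctrl.get_state()
print({k:s[k] for k in ('time','position','tool_rot','ft_force','grip_width')})
for n in("scene","top"):
    cv2.imwrite(f"pics/{n}0.png",cv2.cvtColor(optics.get_image(n),cv2.COLOR_RGB2BGR))
    c=optics.get_calibration(n);print(n,c)
E
```

```text
{'time': 0.0, 'position': array([0.16371272, 0.62839418, 0.18396152]), 'tool_rot': array([-3.99046115e-01, -3.11600304e+00,  3.03285681e-03]), 'ft_force': array([-0.47419189, -0.65865949, -0.53884323]), 'grip_width': 1.0021438777530307}
scene {'K': array([[384.61300722,   0.        , 318.80542502],
       [  0.        , 384.61300722, 198.01740097],
       [  0.        ,   0.        ,   1.        ]]), 'R': array([[-8.44425601e-01,  5.35672428e-01,  6.74311272e-04],
       [ 4.30875570e-01,  6.79972312e-01, -5.93282308e-01],
       [-3.18263487e-01, -5.00692226e-01, -8.04994191e-01]]), 't': array([ 0.44995278, -0.20610616,  1.32932863])}
top {'K': array([[376.06360997,   0.        , 323.75775118],
       [  0.        , 376.06360997, 196.11509902],
       [  0.        ,   0.        ,   1.        ]]), 'R': array([[-0.02581326, -0.999398  , -0.02317998],
       [-0.98728439,  0.02912497, -0.15627304],
       [ 0.15685408,  0.01885132, -0.98744186]]), 't': array([0.03443404, 0.54453311, 0.93295114])}
```

View pics/scene0.png

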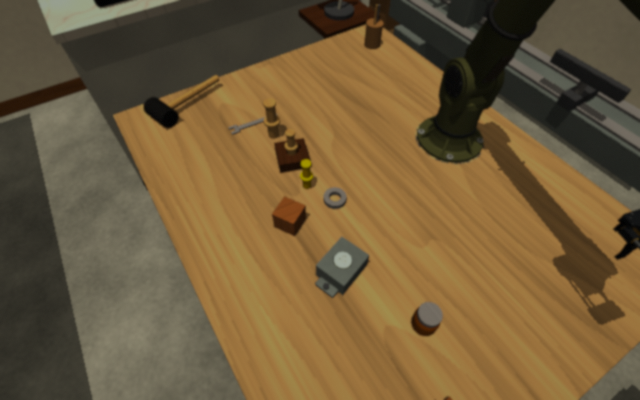

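View pics/top0.png

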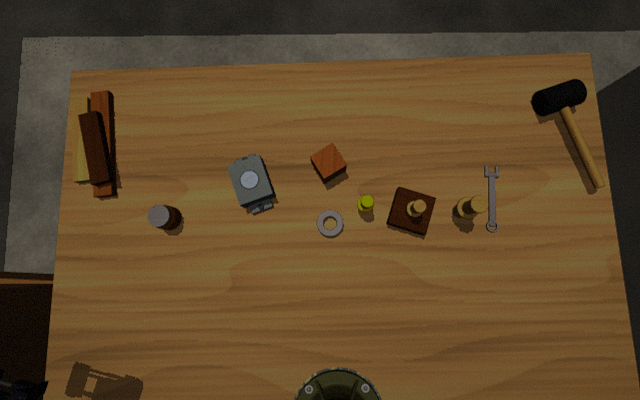

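Run:
```python
import cv2
a=cv2.imread('pics/top0.png');b=cv2.imread('pics/scene0.png')
def f(im,x,y,w,h,s,n):
    c=cv2.resize(im[y:y+h,x:x+w],None,fx=s,fy=s,interpolation=cv2.INTER_CUBIC)
    c=cv2.convertScaleAbs(c,alpha=1.6,beta=10)
    cv2.imwrite(n,c)
f(a,345,170,160,80,5,'pics/c1.png')
f(a,220,145,60,75,8,'pics/c2.png')
f(b,225,90,120,110,5,'pics/c3.png')
```

```text
(no output)
```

View pics/c1.png

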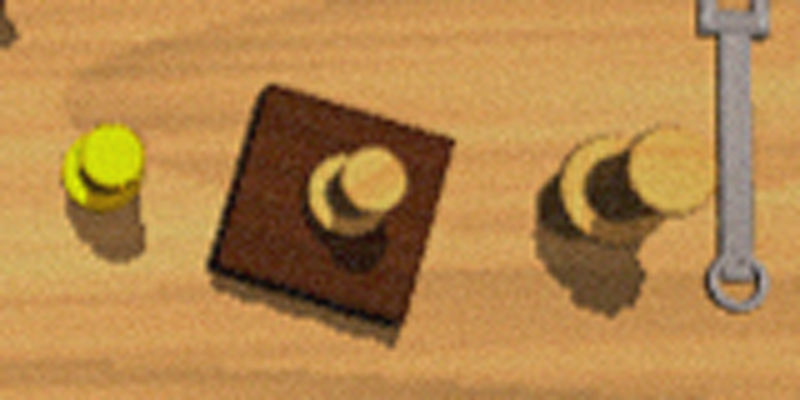

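View pics/c2.png

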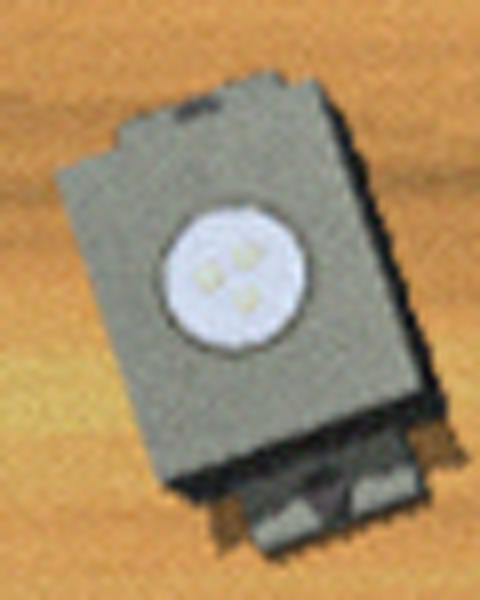

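View pics/c3.png

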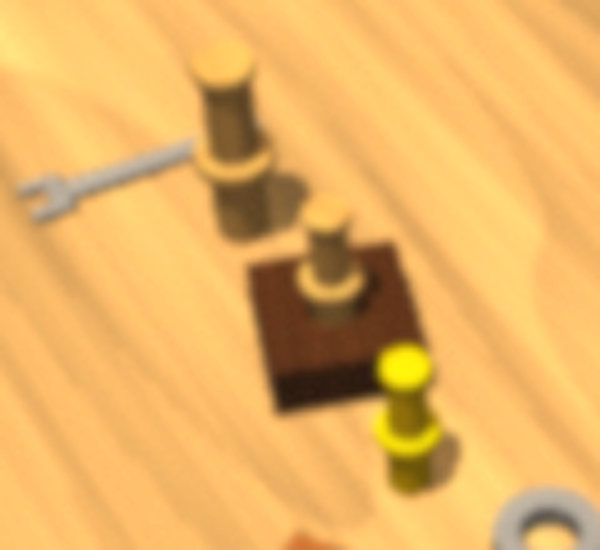

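```bash
cat > h.py <<'E'
import numpy as np, cv2
from bench import ctrl, optics
from scipy.spatial.transform import Rotation as Ro
def px(cal,u,v,z):
    d=cal['R'].T@np.linalg.solve(cal['K'],[u,v,1]); c=-cal['R'].T@cal['t']
    return c+d*(z-c[2])/d[2]
def pr(cal,X):
    p=cal['K']@(cal['R']@np.asarray(X)+cal['t']); return p[:2]/p[2]
def crop(u,v,x,y,s): return x+(u+.5)/s-.5, y+(v+.5)/s-.5
E
python3 - <<'E'
from h import *
np.set_printoptions(precision=4,suppress=True)
t=optics.get_calibration('top');s=optics.get_calibration('scene')
print('cam',-t['R'].T@t['t'],-s['R'].T@s['t'])
c1=lambda u,v,z:px(t,*crop(u,v,345,170,5),z)
c2=lambda u,v,z:px(t,*crop(u,v,220,145,8),z)
c3=lambda u,v,z:px(s,*crop(u,v,225,90,5),z)
print('knob',c1(374,179,.123),'sc',c3(327,214,.123))
print('collar',c1(345,195,.068),'sc',c3(332,280,.068))
print('holder',*[c1(u,v,.04) for u,v in((270,87),(455,140),(395,323),(212,268))])
print('cap',c2(236,278,.062),'scene',px(s,342.8,260,.062))
print('housing',*[c2(u,v,.06) for u,v in((57,174),(318,85),(421,388),(160,482))])
print('yellow',px(t,367,201.5,.108),'big',c1(672,170,.15),'ring',px(t,330,223,.02),'blank',px(t,328,160,.07))
E
```

```text
cam [0.3922 0.001  1.0071] [0.8918 0.5647 0.9475]
knob [ 0.5038 -0.207   0.123 ] sc [ 0.507  -0.2047  0.123 ]
collar [ 0.5031 -0.205   0.068 ] sc [ 0.5081 -0.203   0.068 ]
holder [ 0.5641 -0.1759  0.04  ] [ 0.5334 -0.2695  0.04  ] [ 0.4401 -0.2324  0.04  ] [ 0.4707 -0.1409  0.04  ]
cap [0.5918 0.2102 0.062 ] scene [0.5954 0.213  0.062 ]
housing [0.6284 0.2693 0.06  ] [0.6555 0.1842 0.06  ] [0.5544 0.151  0.06  ] [0.5265 0.2347 0.06  ]
yellow [ 0.5188 -0.0857  0.108 ] big [ 0.5006 -0.336   0.15  ] ring [0.477  0.0053 0.02  ] blank [0.6343 0.0056 0.07  ]
```

```bash
cat >> h.py <<'E'
def goal(x,y,z,th):
    s=ctrl.get_state(); R=Ro.from_rotvec(s['tool_rot']).as_matrix()
    c,n=np.cos(np.radians(th)),np.sin(np.radians(th))
    G=np.array([[-n,c,0],[c,n,0],[0,0,-1]]).T
    print('t',round(s['time'],2),'pos',s['position'].round(4),'yaw',np.degrees(np.arctan2(R[1,1],R[0,1])).round(2),'tilt',np.degrees(R[:2,2]).round(2),'F',s['ft_force'].round(2),'g',round(s['grip_width'],3))
    print('rot',np.degrees(Ro.from_matrix(R.T@G).as_rotvec()).round(2),'shift',(R.T@(np.array([x,y,z])-s['position'])*1000).round(1))
E
python3 -c "
from h import *
goal(.55,.22,.26,22)"
```

```text
t 0.1 pos [0.1637 0.6285 0.1841] yaw 75.41 tilt [-0.02 -0.1 ] F [-0.18  0.05  0.52] g 1.001
rot [-9.000e-02  5.000e-02  5.341e+01] shift [-476.7 -298.1  -75.3]
```

Emit:
{"api": "step_arm", "payload": {
  "deltas": [
    [0, 0, 7, -55, -34, -30, 87],
    [0, 0, 14, -108, -68, -60, 87],
    [0, 0, 21, -162, -102, -75, 87],
    [0, 0, 28, -216, -136, -75, 87],
    [0, 0, 35, -270, -170, -75, 87],
    [0, 0, 42, -324, -204, -75, 87],
    [0, 0, 49, -378, -238, -75, 87],
    [0, 0, 53.4, -432, -272, -75, 87]
  ]
}}

```text
time: 1.1
position: [0.4973, 0.2733, 0.2598]
tool_rot: [-1.76, -2.602, -0.0]
ft_force: [1.0, 0.3, -0.5]
grip_width: 0.998
```

```bash
python3 -c "
from h import *
goal(.56,-.05,.26,-12)
goal(.505,-.205,.26,-22)"
```

```text
t 1.1 pos [0.4973 0.2733 0.2598] yaw 21.85 tilt [-0.01  0.01] F [ 0.98  0.3  -0.53] g 0.998
rot [-1.000e-02 -1.000e-02  3.385e+01] shift [-3.234e+02 -6.210e+01 -2.000e-01]
t 1.1 pos [0.4973 0.2733 0.2598] yaw 21.85 tilt [-0.01  0.01] F [ 0.98  0.3  -0.53] g 0.998
rot [-1.000e-02 -1.000e-02  4.385e+01] shift [-4.468e+02 -1.709e+02 -2.000e-01]
```

Emit:
{"api": "step_arm", "payload": {
  "deltas": [
    [0, 0, 6, -56, -21, 0, 87],
    [0, 0, 12, -112, -43, 0, 87],
    [0, 0, 18, -168, -64, 0, 87],
    [0, 0, 24, -224, -86, 0, 87],
    [0, 0, 30, -280, -107, 0, 87],
    [0, 0, 36, -336, -128, 0, 87],
    [0, 0, 42, -392, -150, 0, 87],
    [0, 0, 43.8, -447, -171, 0, 87]
  ]
}}

```text
time: 2.1
position: [0.5049, -0.2053, 0.26]
tool_rot: [-2.602, -1.759, -0.001]
ft_force: [0.4, 0.3, -0.7]
grip_width: 0.999
```

```bash
python3 -c "
from h import *
goal(.505,-.205,.26,-22)
c=optics.get_calibration('wrist')
im=cv2.cvtColor(optics.get_image('wrist'),cv2.COLOR_RGB2BGR)
cv2.imwrite('pics/w1.png',im)
np.savez('w1',**c)
im=cv2.cvtColor(optics.get_image('top'),cv2.COLOR_RGB2BGR)
print(c['K'],-c['R'].T@c['t'],c['R'])
for z in(.123,.068,.04):print(pr(c,(.505,-.205,z)))
"
```

```text
t 2.1 pos [ 0.5049 -0.2053  0.26  ] yaw -21.87 tilt [0.03 0.04] F [ 0.45  0.33 -0.7 ] g 0.999
rot [ 0.01 -0.04  0.13] shift [ 0.3  0.  -0. ]
[[335.53428046   0.         316.8151584 ]
 [  0.         335.53428046 205.37044122]
 [  0.           0.           1.        ]] [ 0.53207059 -0.13679035  0.4586337 ] [[ 9.28236962e-01 -3.71989439e-01  4.27119074e-06]
 [-3.58072679e-01 -8.93506920e-01  2.70978486e-01]
 [-1.00797319e-01 -2.51533776e-01 -9.62585404e-01]]
[317.05378577 185.49982467]
[317.02167627 175.52582191]
[317.00841815 171.40752482]
```

View pics/w1.png

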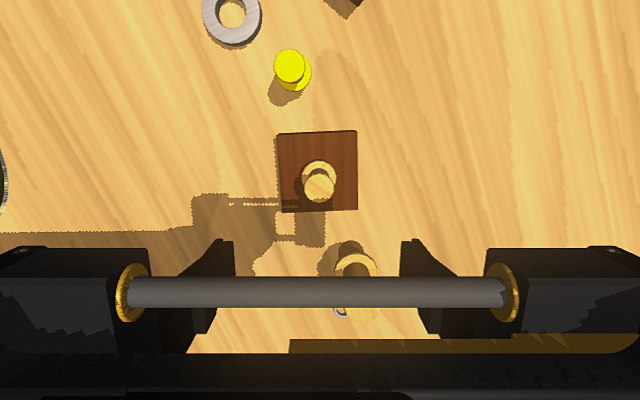

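Run:
```python
import cv2
a=cv2.imread('pics/w1.png')
cv2.imwrite('pics/c4.png',cv2.resize(a[120:222,265:370],None,fx=5.5,fy=5.5,interpolation=cv2.INTER_CUBIC))
```

```text
(no output)
```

View pics/c4.png

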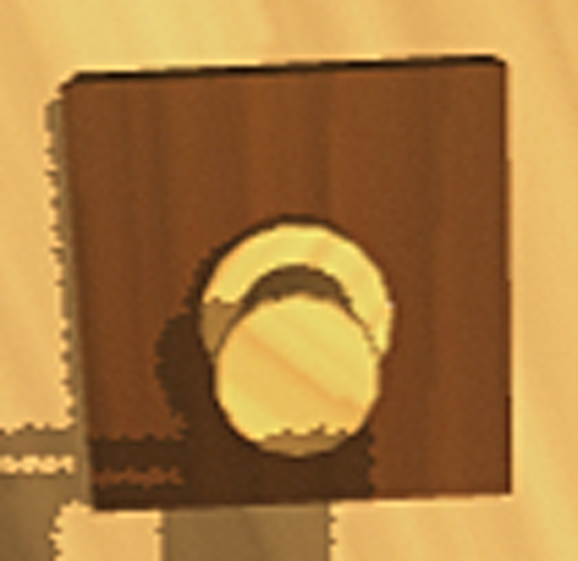

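The drift meant: the yellow one at top-view (366,204) is ruled out by its colour, and the pale one at (475,205) is the larger of the two pale pushers. The pale one at (419,206) is smaller and stands in the holder, so it fits. In the wrist view it is at (319,187), and this crop confirms it.

Run:
```python
from h import *
np.set_printoptions(precision=4,suppress=True)
c=np.load('w1.npz')
f=lambda u,v,z:px(c,*crop(u,v,265,120,5.5),z)
print(f(298,374,.123),f(297,318,.068))
H=[f(*p,.04) for p in((72,84),(505,66),(510,493),(92,509))];print(*H,np.mean(H,0))
goal(.505,-.204,.072,-22)
```

```text
[ 0.5058 -0.2077  0.123 ] [ 0.5059 -0.2078  0.068 ]
[ 0.4771 -0.1452  0.04  ] [ 0.5679 -0.1773  0.04  ] [ 0.5352 -0.2706  0.04  ] [ 0.4419 -0.2375  0.04  ] [ 0.5055 -0.2076  0.04  ]
t 2.2 pos [ 0.5028 -0.212   0.2602] yaw -22.53 tilt [-0.03 -0.24] F [-0.52 -0.05 -0.03] g 1.003
rot [ 0.06  0.24 -0.53] shift [  9.   -1.3 188.1]
```

Emit:
{"api": "step_arm", "payload": {
  "deltas": [
    [0, 0, 0, 0, 0, 30, 87],
    [0, 0, 0, 0, 0, 60, 87],
    [0, 0, 0, 0, 0, 90, 87],
    [0, 0, 0, 0, 0, 110, 87],
    [0, 0, 0, 0, 0, 110, 87],
    [0, 0, 0, 0, 0, 110, 87],
    [0, 0, 0, 0, 0, 110, 87],
    [0, 0, 0, 0, 0, 110, 87]
  ]
}}

```text
time: 3.2
position: [0.5058, -0.2036, 0.1508]
tool_rot: [2.601, 1.761, 0.002]
ft_force: [-0.0, 0.6, 0.2]
grip_width: 0.998
```

```bash
python3 -c "
from h import *
goal(.5055,-.207,.073,-22)
c=optics.get_calibration('wrist')
im=cv2.cvtColor(optics.get_image('wrist'),cv2.COLOR_RGB2BGR)
cv2.imwrite('pics/w2.png',im)
np.savez('w2',**c)
goal(.5055,-.207,.073,-22)
"
```

```text
t 3.2 pos [ 0.5058 -0.2036  0.1508] yaw -21.8 tilt [0.08 0.  ] F [-0.01  0.59  0.25] g 0.998
rot [ 0.07 -0.03  0.2 ] shift [-3.3  0.9 77.8]
t 3.25 pos [ 0.5057 -0.2036  0.1506] yaw -21.79 tilt [0.06 0.  ] F [-0.17 -0.1   0.64] g 0.998
rot [ 0.06 -0.02  0.21] shift [-3.3  1.  77.6]
```

View pics/w2.png

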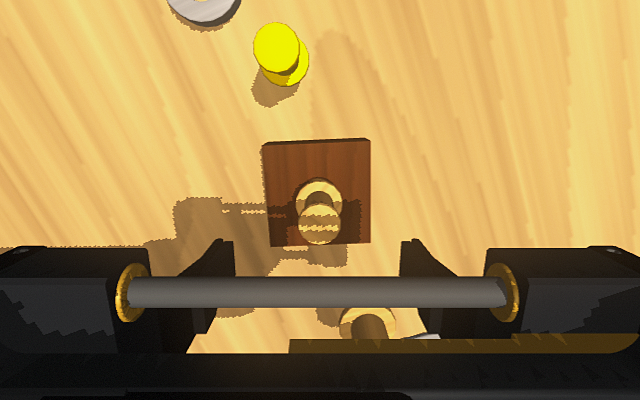

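Run:
```python
from h import *
a=cv2.imread('pics/w2.png')
cv2.imwrite('pics/c5.png',cv2.resize(a[130:255,255:380],None,fx=4.6,fy=4.6,interpolation=cv2.INTER_CUBIC))
```

```text
(no output)
```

View pics/c5.png

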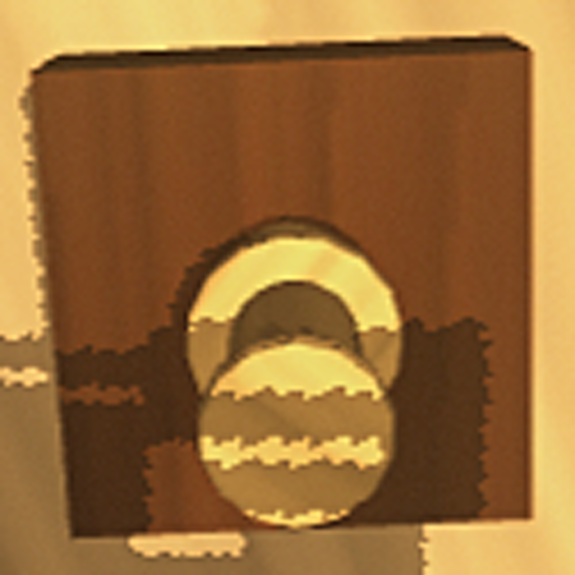

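Run:
```python
from h import *
np.set_printoptions(precision=4,suppress=True)
c=np.load('w2.npz')
f=lambda u,v,z:px(c,*crop(u,v,255,130,4.6),z)
print(f(296,431,.123),f(295,342,.068))
H=[f(*p,.04) for p in((38,72),(528,50),(531,520),(72,537))];print(*H,np.mean(H,0))
```

```text
[ 0.5058 -0.2072  0.123 ] [ 0.5057 -0.2082  0.068 ]
[ 0.4762 -0.1449  0.04  ] [ 0.5678 -0.1769  0.04  ] [ 0.5354 -0.2712  0.04  ] [ 0.4422 -0.2382  0.04  ] [ 0.5054 -0.2078  0.04  ]
```

Emit:
{"api": "step_arm", "payload": {
  "deltas": [
    [0, 0, 0, -3.8, 1.5, 15, 87],
    [0, 0, 0, -3.8, 1.5, 40, 87],
    [0, 0, 0, -3.8, 1.5, 65, 87],
    [0, 0, 0, -3.8, 1.5, 79, 87],
    [0, 0, 0, -3.8, 1.5, 79, 87],
    [0, 0, 0, -3.8, 1.5, 79, 25],
    [0, 0, 0, -3.8, 1.5, 79, 10],
    [0, 0, 0, -3.8, 1.5, 79, 10]
  ],
  "newtons": 40
}}

```text
time: 4.25
position: [0.5058, -0.2077, 0.0717]
tool_rot: [2.601, 1.761, 0.002]
ft_force: [-0.4, 0.2, 0.8]
grip_width: 0.74
```

Emit:
{"api": "step_arm", "payload": {
  "deltas": [
    [0, 0, 0, 0, 0, 0, 10],
    [0, 0, 0, 0, 0, 0, 10],
    [0, 0, 0, 0, 0, 0, 10],
    [0, 0, 0, 0, 0, 0, 10],
    [0, 0, 0, 0, 0, 0, 10],
    [0, 0, 0, 0, 0, 0, 10],
    [0, 0, 0, 0, 0, 0, 10],
    [0, 0, 0, 0, 0, 0, 10]
  ]
}}

```text
time: 5.25
position: [0.5053, -0.2076, 0.0711]
tool_rot: [-2.601, -1.761, -0.0]
ft_force: [-0.7, 0.7, -0.3]
grip_width: 0.346
```

```bash
python3 -c "
from h import *
goal(.5057,-.2077,.073,-22)
print(ctrl.get_state()['torque'])
im=cv2.cvtColor(optics.get_image('wrist'),cv2.COLOR_RGB2BGR)
cv2.imwrite('pics/w3.png',im)
"
```

```text
t 5.25 pos [ 0.5053 -0.2076  0.0711] yaw -21.8 tilt [0.01 0.01] F [-0.67  0.71 -0.31] g 0.346
rot [ 0.   -0.01  0.2 ] shift [-0.   0.4 -1.9]
[-0.04844285  0.03851065 -0.03525565]
```

View pics/w3.png

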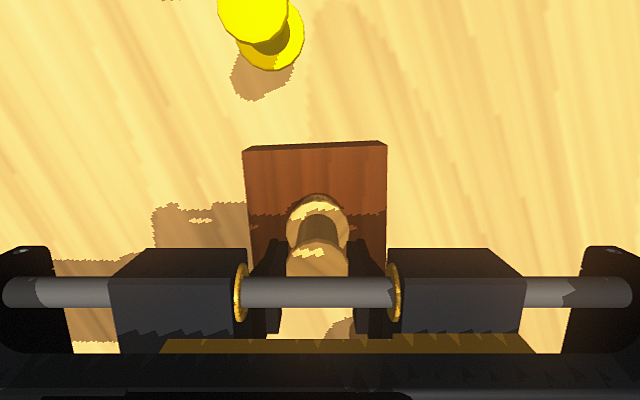

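Emit:
{"api": "step_arm", "payload": {
  "deltas": [
    [0, 0, 0, 0, 0, 0, 10],
    [0, 0, 0, 0, 0, 0, 10],
    [0, 0, 0, 0, 0, 0, 10],
    [0, 0, 0, 0, 0, 0, 10],
    [0, 0, 0, 0, 0, 0, 10],
    [0, 0, 0, 0, 0, 0, 10],
    [0, 0, 0, 0, 0, -5, 10],
    [0, 0, 0, 0, 0, -10, 10]
  ]
}}

```text
time: 6.3
position: [0.5051, -0.2075, 0.0812]
tool_rot: [-2.601, -1.761, 0.0]
ft_force: [0.2, -0.7, -1.1]
grip_width: 0.346
```

```bash
python3 -c "
from h import *
goal(.5057,-.2077,.200,-22)
print(ctrl.get_state()['torque'])
"
```

```text
t 6.3 pos [ 0.5051 -0.2075  0.0812] yaw -21.8 tilt [-0.02  0.01] F [ 0.22 -0.67 -1.13] g 0.346
rot [-0.03 -0.    0.2 ] shift [ 1.000e-01  6.000e-01 -1.188e+02]
[-0.04250998  0.06643773 -0.02044519]
```

Emit:
{"api": "step_arm", "payload": {
  "deltas": [
    [0, 0, 0, 0, 0, -15, 10],
    [0, 0, 0, 0, 0, -45, 10],
    [0, 0, 0, 0, 0, -80, 10],
    [0, 0, 0, 0, 0, -110, 10],
    [0, 0, 0, 0, 0, -130, 10],
    [0, 0, 0, 0, 0, -130, 10],
    [0, 0, 0, 0, 0, -130, 10],
    [0, 0, 0, 0, 0, -130, 10]
  ]
}}

```text
time: 7.3
position: [0.5046, -0.2073, 0.21]
tool_rot: [-2.6, -1.761, 0.002]
ft_force: [-0.5, 0.3, -1.2]
grip_width: 0.348
```

```bash
python3 -c "
from h import *
goal(.593,.2115,.212,20)
im=cv2.cvtColor(optics.get_image('scene'),cv2.COLOR_RGB2BGR)
cv2.imwrite('pics/s3.png',cv2.resize(im[60:260,200:460],None,fx=3,fy=3))
"
```

```text
t 7.3 pos [ 0.5046 -0.2073  0.21  ] yaw -21.8 tilt [-0.11  0.02] F [-0.48  0.3  -1.19] g 0.348
rot [-1.10e-01 -2.00e-02 -4.18e+01] shift [421.7 -73.4  -2. ]
```

View pics/s3.png

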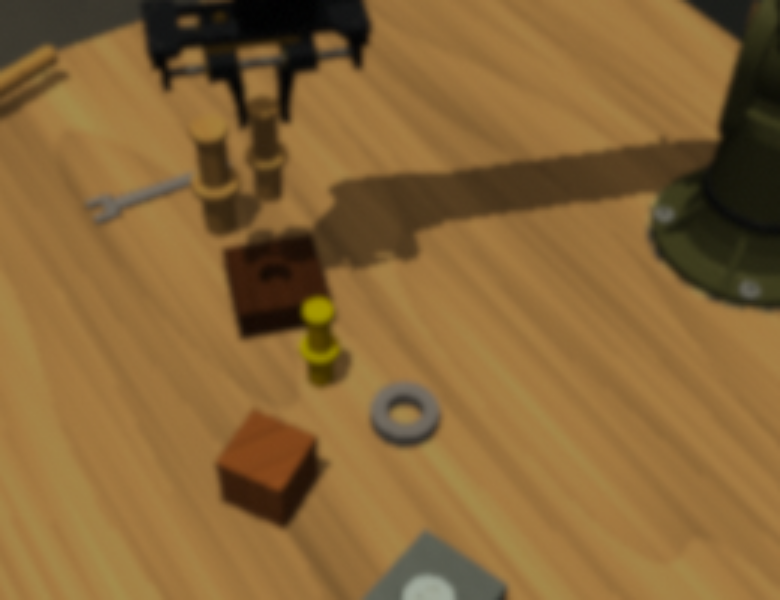

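```bash
python3 -c "
from h import *
s=optics.get_calibration('scene')
for z in np.arange(.12,.30,.01):
  p=pr(s,(.505,-.207,z)); print(round(z,3),((p-[200,60])*3).round(0))
im=cv2.cvtColor(optics.get_image('scene'),cv2.COLOR_RGB2BGR)
cv2.imwrite('pics/s4.png',cv2.convertScaleAbs(cv2.resize(im[55:140,240:325],None,fx=7,fy=7,interpolation=cv2.INTER_CUBIC),alpha=2,beta=10))
im=cv2.cvtColor(optics.get_image('wrist'),cv2.COLOR_RGB2BGR)
cv2.imwrite('pics/w4.png',im)
w=optics.get_calibration('wrist')
for z in (.210,.229,.255,.265): print(z,pr(w,(.505,-.2073,z)))
"
```

```text
0.12 [271. 217.]
0.13 [270. 210.]
0.14 [270. 203.]
0.15 [269. 195.]
0.16 [268. 188.]
0.17 [268. 180.]
0.18 [267. 172.]
0.19 [266. 165.]
0.2 [266. 157.]
0.21 [265. 149.]
0.22 [265. 140.]
0.23 [264. 132.]
0.24 [263. 124.]
0.25 [262. 115.]
0.26 [262. 106.]
0.27 [261.  97.]
0.28 [260.  88.]
0.29 [260.  79.]
0.21 [317.19762224 232.00912801]
0.229 [317.18831542 243.50635895]
0.255 [317.17230089 263.28999885]
0.265 [317.16479584 272.56140902]
```

View pics/s4.png

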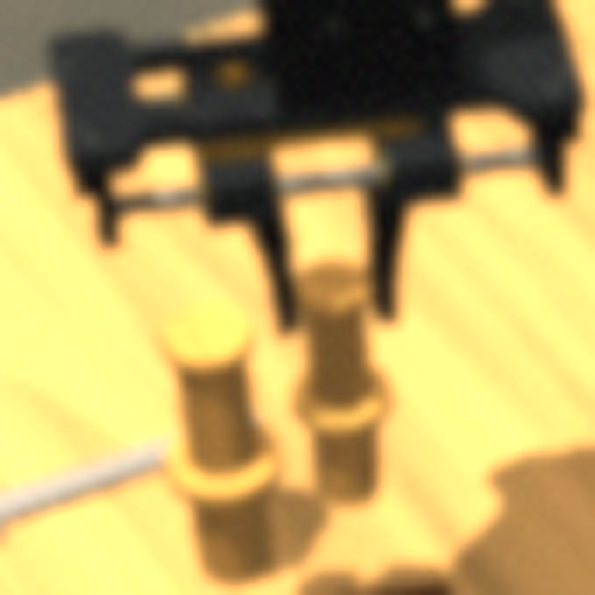

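View pics/w4.png

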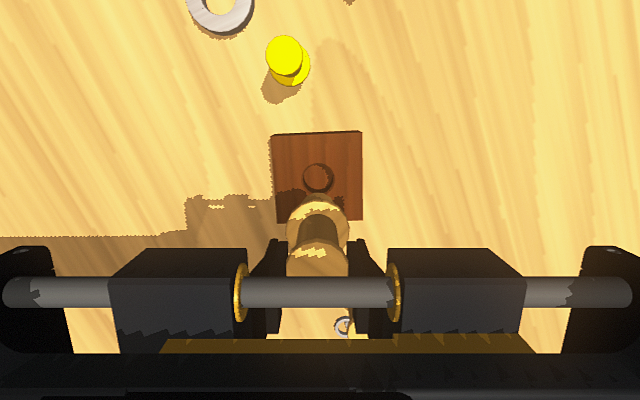

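```bash
python3 -c "
from h import *
np.set_printoptions(precision=1,suppress=True)
g=ctrl.get_state();R=Ro.from_rotvec(g['tool_rot']).as_matrix();p=g['position']
w=optics.get_calibration('wrist');s=optics.get_calibration('scene')
for h in (0,.01,.02,.03,.04):
  for dx in(.0095,-.0095):
    for dy in (.016,-.016,.03,-.03):
      X=p+R@[dx,dy,-h]; print(h,dx,dy,pr(w,X),(pr(s,X)-[240,55])*7)
im=cv2.imread('pics/w4.png')
cv2.imwrite('pics/c6.png',cv2.convertScaleAbs(cv2.resize(im[180:345,225:410],None,fx=4,fy=3.6,interpolation=cv2.INTER_CUBIC),alpha=2.5,beta=20))
"
```

```text
0 0.0095 0.016 [342.9 218.2] [302.6 400.3]
0 0.0095 -0.016 [291.5 218.1] [380.4 390.6]
0 0.0095 0.03 [365.4 218.2] [268.4 404.6]
0 0.0095 -0.03 [268.9 218.1] [414.3 386.4]
0 -0.0095 0.016 [342.3 246.6] [296.6 369.8]
0 -0.0095 -0.016 [292.  246.5] [373.6 360.2]
0 -0.0095 0.03 [364.2 246.6] [262.7 373.9]
0 -0.0095 -0.03 [270.1 246.5] [407.2 356.1]
0.01 0.0095 0.016 [344.2 223.4] [300.7 381.2]
0.01 0.0095 -0.016 [290.2 223.3] [379.1 371.5]
0.01 0.0095 0.03 [367.8 223.4] [266.2 385.5]
0.01 0.0095 -0.03 [266.6 223.3] [413.2 367.2]
0.01 -0.0095 0.016 [343.5 253. ] [294.7 350.6]
0.01 -0.0095 -0.016 [290.9 252.9] [372.3 341.1]
0.01 -0.0095 0.03 [366.5 253. ] [260.6 354.8]
0.01 -0.0095 -0.03 [267.9 252.9] [406.1 336.9]
0.02 0.0095 0.016 [345.6 229.1] [298.8 361.8]
0.02 0.0095 -0.016 [288.9 229.1] [377.8 352.1]
0.02 0.0095 0.03 [370.4 229.1] [264.1 366.1]
0.02 0.0095 -0.03 [264.1 229. ] [412.2 347.8]
0.02 -0.0095 0.016 [344.8 260. ] [292.8 331.2]
0.02 -0.0095 -0.016 [289.6 260. ] [371.  321.6]
0.02 -0.0095 0.03 [368.9 260. ] [258.4 335.4]
0.02 -0.0095 -0.03 [265.4 260. ] [405.  317.5]
0.03 0.0095 0.016 [347.1 235.4] [296.9 342.1]
0.03 0.0095 -0.016 [287.4 235.4] [376.5 332.4]
0.03 0.0095 0.03 [373.2 235.5] [261.9 346.4]
0.03 0.0095 -0.03 [261.2 235.4] [411.1 328.1]
0.03 -0.0095 0.016 [346.2 267.8] [290.8 311.4]
0.03 -0.0095 -0.016 [288.2 267.7] [369.6 301.9]
0.03 -0.0095 0.03 [371.6 267.8] [256.2 315.6]
0.03 -0.0095 -0.03 [262.8 267.7] [403.9 297.7]
0.04 0.0095 0.016 [348.8 242.5] [295.  322.1]
0.04 0.0095 -0.016 [285.7 242.5] [375.2 312.4]
0.04 0.0095 0.03 [376.4 242.5] [259.7 326.4]
0.04 0.0095 -0.03 [258.1 242.4] [410.1 308.1]
0.04 -0.0095 0.016 [347.8 276.4] [288.9 291.4]
0.04 -0.0095 -0.016 [286.6 276.4] [368.3 281.9]
0.04 -0.0095 0.03 [374.6 276.4] [254.  295.6]
0.04 -0.0095 -0.03 [259.8 276.4] [402.8 277.7]
```

View pics/c6.png

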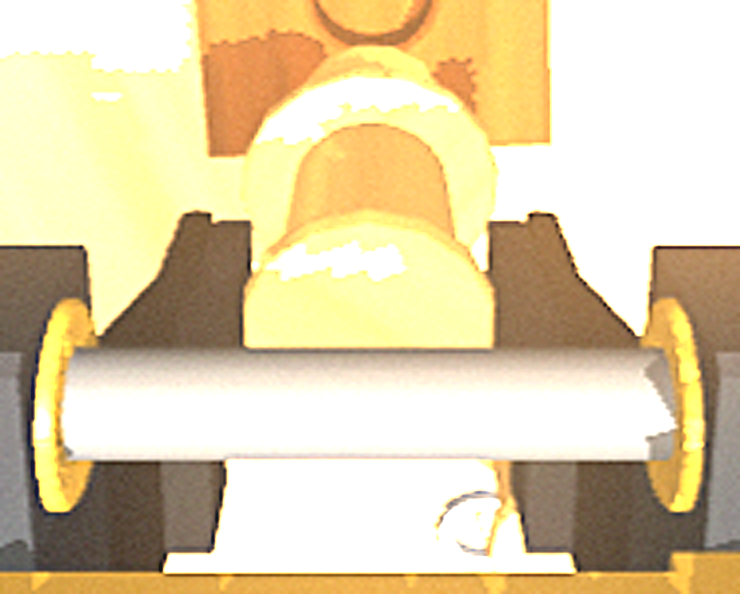

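Emit:
{"api": "step_arm", "payload": {
  "deltas": [
    [0, 0, 0, 0, 0, 20, 10],
    [0, 0, 0, 0, 0, 55, 10],
    [0, 0, 0, 0, 0, 90, 10],
    [0, 0, 0, 0, 0, 110, 10],
    [0, 0, 0, 0, 0, 120, 10],
    [0, 0, 0, 0, 0, 130, 10],
    [0, 0, 0, 0, 0, 137, 10],
    [0, 0, 0, 0, 0, 138.5, 10]
  ]
}}

```text
time: 8.45
position: [0.5053, -0.2076, 0.0724]
tool_rot: [-2.601, -1.761, -0.0]
ft_force: [0.4, -0.7, -1.5]
grip_width: 0.349
```

Emit:
{"api": "step_arm", "payload": {
  "deltas": [
    [0, 0, 0, 0, 0, 0.5, 10],
    [0, 0, 0, 0, 0, 0.5, 50],
    [0, 0, 0, 0, 0, 0.5, 60],
    [0, 0, 0, 0, 0, 0.5, 60],
    [0, 0, 0, 0, 0, 0.5, 60],
    [0, 0, 0, 0, 0, 0.5, 60],
    [0, 0, 0, 0, 0, 0.5, 60],
    [0, 0, 0, 0, 0, 0.5, 60]
  ]
}}

```text
time: 9.45
position: [0.5053, -0.2076, 0.072]
tool_rot: [-2.601, -1.761, -0.0]
ft_force: [0.4, -0.2, -1.1]
grip_width: 0.691
```

```bash
python3 -c "
from h import *
goal(.5057,-.2077,.046,-22)
w=optics.get_calibration('wrist')
im=cv2.cvtColor(optics.get_image('wrist'),cv2.COLOR_RGB2BGR)
cv2.imwrite('pics/w5.png',im)
im=cv2.cvtColor(optics.get_image('scene'),cv2.COLOR_RGB2BGR)
cv2.imwrite('pics/s5.png',cv2.convertScaleAbs(cv2.resize(im[90:190,240:340],None,fx=6,fy=6,interpolation=cv2.INTER_CUBIC),alpha=2,beta=10))
"
```

```text
t 9.45 pos [ 0.5053 -0.2076  0.072 ] yaw -21.8 tilt [0. 0.] F [ 0.42 -0.22 -1.06] g 0.691
rot [ 0.  -0.   0.2] shift [ 0.1  0.4 26. ]
```

View pics/w5.png

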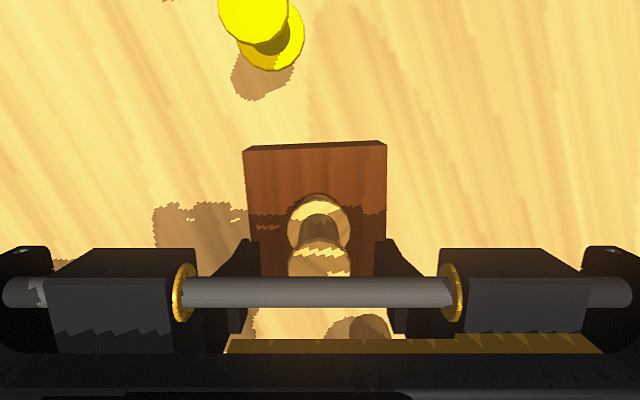

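View pics/s5.png

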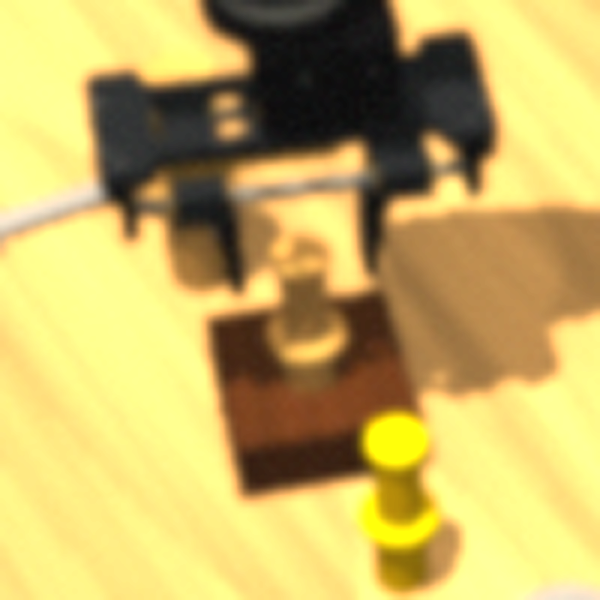

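Emit:
{"api": "step_arm", "payload": {
  "deltas": [
    [0, 0, 0, 0, 0.4, 5, 60],
    [0, 0, 0, 0, 0.4, 10, 60],
    [0, 0, 0, 0, 0.4, 15, 60],
    [0, 0, 0, 0, 0.4, 20, 60],
    [0, 0, 0, 0, 0.4, 24, 60],
    [0, 0, 0, 0, 0.4, 26, 60],
    [0, 0, 0, 0, 0.4, 26, 60],
    [0, 0, 0, 0, 0.4, 26, 60]
  ]
}}

```text
time: 10.55
position: [0.5058, -0.2078, 0.0462]
tool_rot: [2.601, 1.761, 0.001]
ft_force: [-0.4, -0.6, -0.6]
grip_width: 0.691
```

```bash
python3 -c "
from h import *
np.set_printoptions(precision=1,suppress=True)
goal(.5057,-.2077,.046,-22)
g=ctrl.get_state();R=Ro.from_rotvec(g['tool_rot']).as_matrix();p=g['position']
im=cv2.cvtColor(optics.get_image('scene'),cv2.COLOR_RGB2BGR)
cv2.imwrite('pics/s6.png',cv2.convertScaleAbs(cv2.resize(im[90:190,240:340],None,fx=6,fy=6,interpolation=cv2.INTER_CUBIC),alpha=2,beta=10))
im=cv2.cvtColor(optics.get_image('top'),cv2.COLOR_RGB2BGR)
cv2.imwrite('pics/t6.png',cv2.convertScaleAbs(cv2.resize(im[150:260,360:500],None,fx=5,fy=5,interpolation=cv2.INTER_CUBIC),alpha=2,beta=10))
s=optics.get_calibration('scene')
for h in (0,.02,.025,.03,.035):
    for dy in (.031,-.031):
      print(h,dy,(pr(s,p+R@[.0095,dy,-h])-[240,90])*6)
"
```

```text
t 10.55 pos [ 0.5 -0.2  0. ] yaw -21.8 tilt [ 0. -0.] F [-0.4 -0.7 -0.6] g 0.691
rot [ 0.  -0.   0.2] shift [ 0.  -0.2  0.2]
0 0.031 [252.3 375.6]
0 -0.031 [367.5 360. ]
0.02 0.031 [249.4 349.4]
0.02 -0.031 [366.2 333.7]
0.025 0.031 [248.6 342.7]
0.025 -0.031 [365.8 327. ]
0.03 0.031 [247.9 336. ]
0.03 -0.031 [365.5 320.3]
0.035 0.031 [247.1 329.2]
0.035 -0.031 [365.1 313.5]
```

View pics/s6.png

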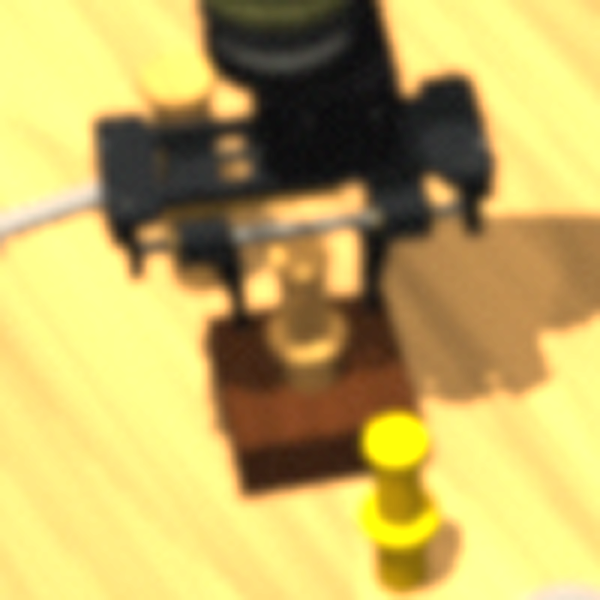

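View pics/t6.png

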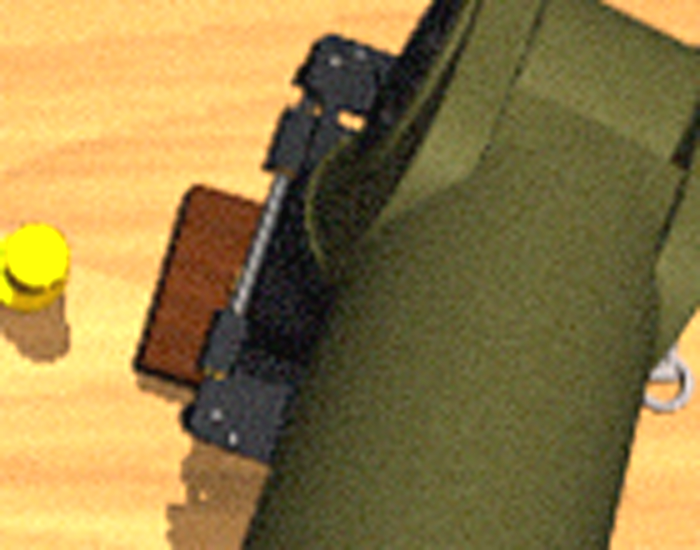

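Emit:
{"api": "step_arm", "payload": {
  "deltas": [
    [0, 0, 0, 0, 0, 0, 10],
    [0, 0, 0, 0, 0, 0, 10],
    [0, 0, 0, 0, 0, 0, 10],
    [0, 0, 0, 0, 0, 0, 10],
    [0, 0, 0, 0, 0, 0, 10],
    [0, 0, 0, 0, 0, 0, 10],
    [0, 0, 0, 0, 0, 0, 10],
    [0, 0, 0, 0, 0, 0, 10]
  ],
  "newtons": 50
}}

```text
time: 11.65
position: [0.5057, -0.2078, 0.0461]
tool_rot: [2.601, 1.761, 0.0]
ft_force: [0.6, 0.1, 0.9]
grip_width: 0.342
```

```bash
python3 -c "
from h import *
goal(.5057,-.2077,.046,-22)
im=cv2.cvtColor(optics.get_image('scene'),cv2.COLOR_RGB2BGR)
cv2.imwrite('pics/s7.png',cv2.convertScaleAbs(cv2.resize(im[115:165,265:315],None,fx=12,fy=12,interpolation=cv2.INTER_CUBIC),alpha=2,beta=10))
im=cv2.cvtColor(optics.get_image('wrist'),cv2.COLOR_RGB2BGR)
cv2.imwrite('pics/w7.png',cv2.resize(im[180:350,220:420],None,fx=4,fy=3.5,interpolation=cv2.INTER_CUBIC))
"
```

```text
t 11.65 pos [ 0.5057 -0.2078  0.0461] yaw -21.8 tilt [ 0.01 -0.  ] F [0.61 0.07 0.92] g 0.342
rot [ 0.01 -0.    0.2 ] shift [ 0.1 -0.1  0.1]
```

View pics/s7.png

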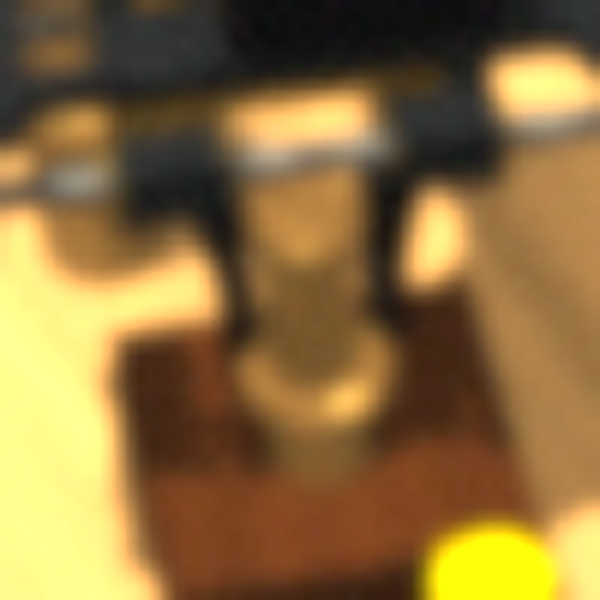

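View pics/w7.png

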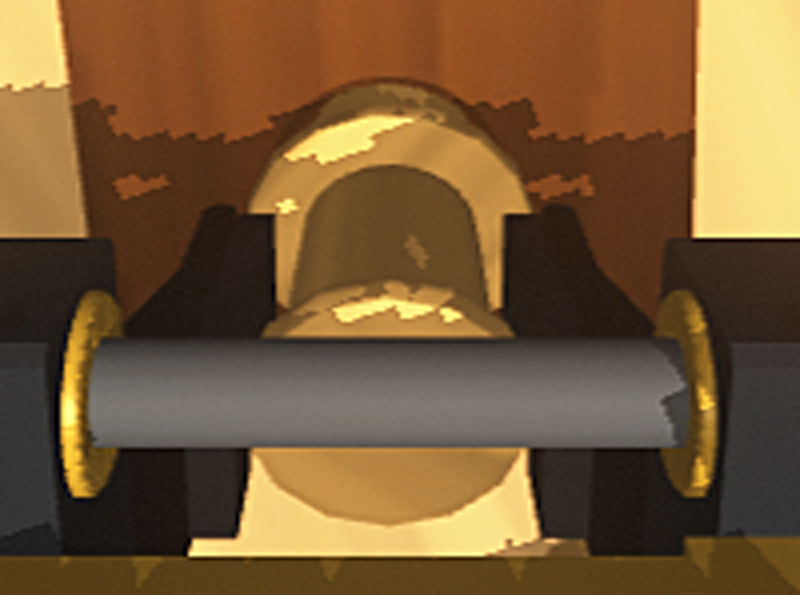

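Emit:
{"api": "step_arm", "payload": {
  "deltas": [
    [0, 0, 0, 0, 0, 0, 60],
    [0, 0, 0, 0, 0, 0, 60],
    [0, 0, 0, 0, 0, 0, 60],
    [0, 0, 0, 0, 0, 0, 60],
    [0, 0, 0, 0, 0, 2, 60],
    [0, 0, 0, 0, 0, 4, 60],
    [0, 0, 0, 0, 0, 6, 60],
    [0, 0, 0, 0, 0, 6, 60]
  ]
}}

```text
time: 12.75
position: [0.5055, -0.2077, 0.0398]
tool_rot: [-2.601, -1.761, 0.0]
ft_force: [0.5, 0.3, 0.1]
grip_width: 0.693
```

```bash
python3 -c "
from h import *
goal(.5057,-.2077,.046,-22)
im=cv2.cvtColor(optics.get_image('scene'),cv2.COLOR_RGB2BGR)
cv2.imwrite('pics/s8.png',cv2.convertScaleAbs(cv2.resize(im[115:165,265:315],None,fx=12,fy=12,interpolation=cv2.INTER_CUBIC),alpha=2,beta=10))
"
```

```text
t 12.75 pos [ 0.5055 -0.2077  0.0398] yaw -21.8 tilt [-0.02  0.01] F [0.46 0.29 0.1 ] g 0.693
rot [-0.02  0.    0.2 ] shift [ 0.1  0.2 -6.2]
```

View pics/s8.png

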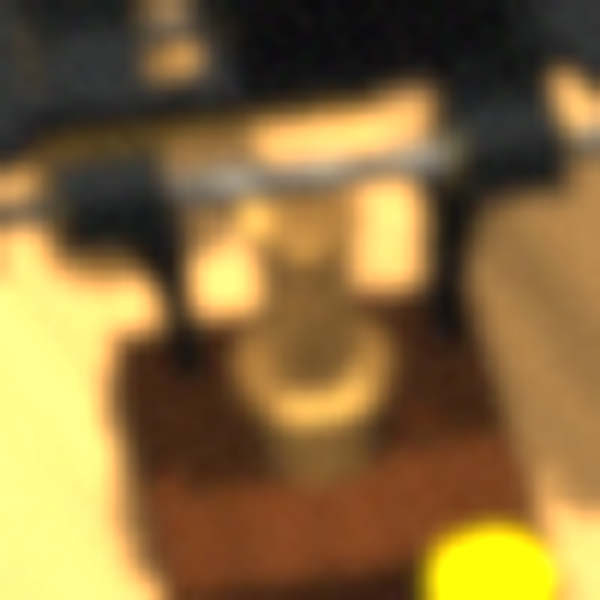

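Emit:
{"api": "step_arm", "payload": {
  "deltas": [
    [0, 0, 0, 0, 0, 2, 60],
    [0, 0, 0, 0, 0, 4, 60],
    [0, 0, 0, 0, 0, 5, 50],
    [0, 0, 0, 0, 0, 5, 10],
    [0, 0, 0, 0, 0, 5, 10],
    [0, 0, 0, 0, 0, 5, 10],
    [0, 0, 0, 0, 0, 5, 10],
    [0, 0, 0, 0, 0, 5, 10]
  ]
}}

```text
time: 13.8
position: [0.5058, -0.2078, 0.0351]
tool_rot: [2.601, 1.761, 0.0]
ft_force: [-0.3, -0.1, -0.6]
grip_width: 0.341
```

```bash
python3 -c "
from h import *
goal(.5057,-.2077,.046,-22)
im=cv2.cvtColor(optics.get_image('scene'),cv2.COLOR_RGB2BGR)
cv2.imwrite('pics/s9.png',cv2.convertScaleAbs(cv2.resize(im[115:165,265:315],None,fx=12,fy=12,interpolation=cv2.INTER_CUBIC),alpha=2,beta=10))
im=cv2.cvtColor(optics.get_image('wrist'),cv2.COLOR_RGB2BGR)
cv2.imwrite('pics/w9.png',cv2.resize(im[180:350,220:420],None,fx=4,fy=3.5,interpolation=cv2.INTER_CUBIC))
goal(.5057,-.2077,.046,-22)
"
```

```text
t 13.8 pos [ 0.5058 -0.2078  0.0351] yaw -21.8 tilt [0.01 0.  ] F [-0.33 -0.06 -0.56] g 0.341
rot [ 0.01 -0.01  0.2 ] shift [  0.   -0.1 -10.9]
t 13.9 pos [ 0.5058 -0.2078  0.0351] yaw -21.8 tilt [0.01 0.  ] F [ 0.18  0.46 -0.21] g 0.343
rot [ 0.01 -0.01  0.2 ] shift [  0.   -0.1 -10.9]
```

View pics/s9.png

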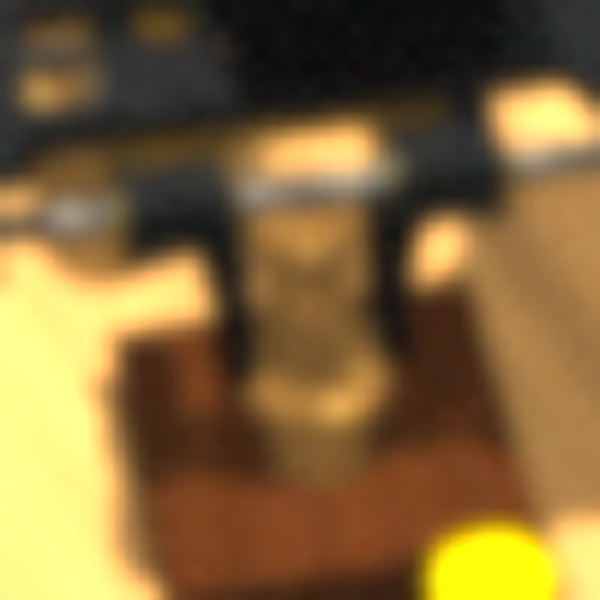

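View pics/w9.png

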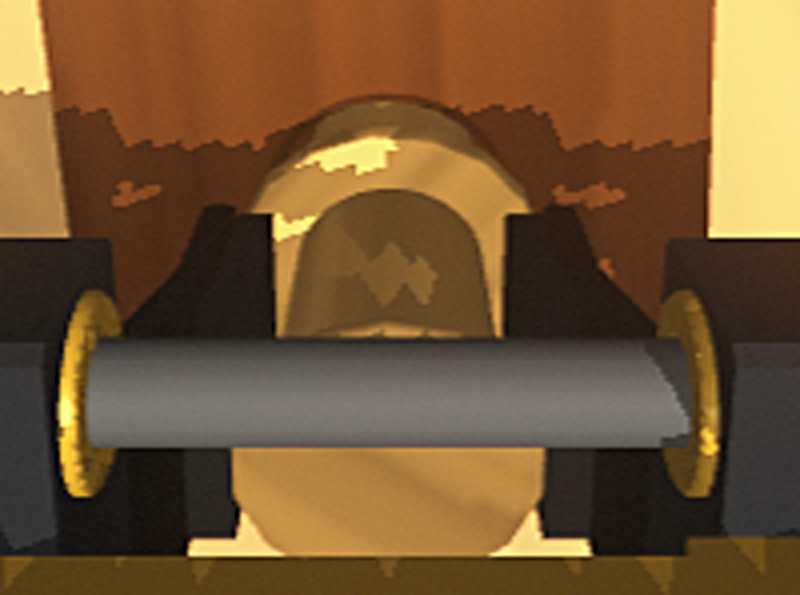

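Emit:
{"api": "step_arm", "payload": {
  "deltas": [
    [0, 0, 0, 0, 0, 0, 36],
    [0, 0, 0, 0, 0, 0, 36],
    [0, 0, 0, 0, 0, 0, 36],
    [0, 0, 0, 0, 0, 0.5, 36],
    [0, 0, 0, 0, 0, 1, 36],
    [0, 0, 0, 0, 0, 1.5, 36],
    [0, 0, 0, 0, 0, 2, 36],
    [0, 0, 0, 0, 0, 2, 36]
  ]
}}

```text
time: 14.9
position: [0.5056, -0.2077, 0.033]
tool_rot: [-2.601, -1.761, 0.0]
ft_force: [0.6, 0.3, -0.7]
grip_width: 0.41
```

Emit:
{"api": "step_arm", "payload": {
  "deltas": [
    [0, 0, 0, 0, 0, 0.5, 36],
    [0, 0, 0, 0, 0, 1, 36],
    [0, 0, 0, 0, 0, 1.5, 36],
    [0, 0, 0, 0, 0, 2, 36],
    [0, 0, 0, 0, 0, 2, 36],
    [0, 0, 0, 0, 0, 2, 36],
    [0, 0, 0, 0, 0, 2, 36],
    [0, 0, 0, 0, 0, 2, 36]
  ]
}}

```text
time: 15.9
position: [0.5057, -0.2077, 0.031]
tool_rot: [-2.601, -1.761, -0.0]
ft_force: [0.6, -0.4, -0.0]
grip_width: 0.414
```

Emit:
{"api": "step_arm", "payload": {
  "deltas": [
    [0, 0, 0, 0, 0, 0.5, 36],
    [0, 0, 0, 0, 0, 1, 36],
    [0, 0, 0, 0, 0, 1.5, 36],
    [0, 0, 0, 0, 0, 2, 36],
    [0, 0, 0, 0, 0, 2.5, 36],
    [0, 0, 0, 0, 0, 3, 36],
    [0, 0, 0, 0, 0, 3, 36],
    [0, 0, 0, 0, 0, 3, 36]
  ]
}}

```text
time: 16.9
position: [0.5063, -0.2079, 0.0307]
tool_rot: [-2.601, -1.761, -0.003]
ft_force: [-6.4, 1.6, 20.6]
grip_width: 0.41
```

```bash
python3 -c "
from h import *
im=cv2.cvtColor(optics.get_image('scene'),cv2.COLOR_RGB2BGR)
cv2.imwrite('pics/s10.png',cv2.convertScaleAbs(cv2.resize(im[115:165,265:315],None,fx=12,fy=12,interpolation=cv2.INTER_CUBIC),alpha=2,beta=10))
im=cv2.cvtColor(optics.get_image('wrist'),cv2.COLOR_RGB2BGR)
cv2.imwrite('pics/w10.png',cv2.resize(im[180:350,220:420],None,fx=4,fy=3.5,interpolation=cv2.INTER_CUBIC))
goal(.5057,-.2077,.046,-22)
"
```

```text
t 17.0 pos [ 0.5062 -0.2079  0.0307] yaw -21.81 tilt [0.06 0.09] F [-5.83  2.64 19.9 ] g 0.413
rot [ 0.02 -0.1   0.19] shift [  0.   -0.6 -15.3]
```

View pics/s10.png

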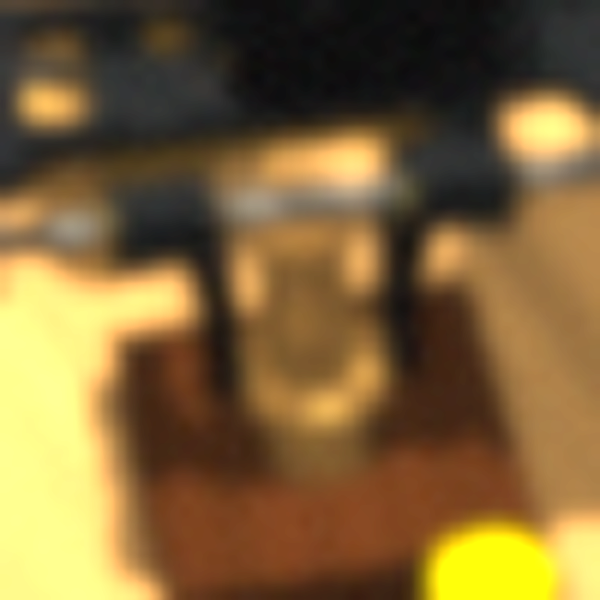

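View pics/w10.png

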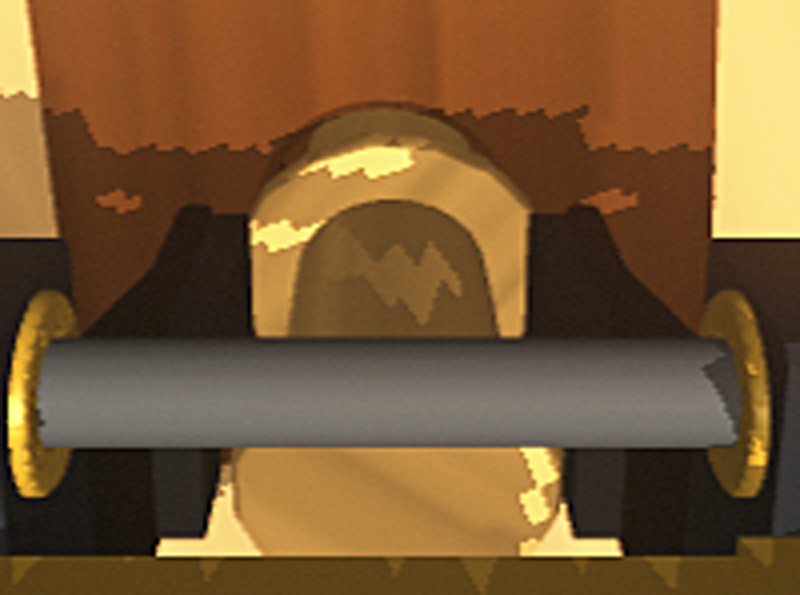

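Emit:
{"api": "step_arm", "payload": {
  "deltas": [
    [0, 0, 0, 0, 0, -1.5, 36],
    [0, 0, 0, 0, 0, -2.5, 36],
    [0, 0, 0, 0, 0, -2.5, 10],
    [0, 0, 0, 0, 0, -2.5, 10],
    [0, 0, 0, 0, 0, -2.5, 10],
    [0, 0, 0, 0, 0, -2.5, 10],
    [0, 0, 0, 0, 0, -2.5, 10],
    [0, 0, 0, 0, 0, -2.5, 10]
  ],
  "newtons": 60
}}

```text
time: 18.0
position: [0.5064, -0.208, 0.031]
tool_rot: [2.601, 1.761, 0.001]
ft_force: [0.2, -0.5, 5.3]
grip_width: 0.321
```

```bash
python3 -c "
from h import *
goal(.5057,-.2077,.195,-22)
"
```

```text
t 18.0 pos [ 0.5064 -0.208   0.031 ] yaw -21.79 tilt [ 0.07 -0.02] F [ 0.18 -0.51  5.28] g 0.321
rot [ 0.07 -0.01  0.21] shift [ 1.00e-01 -5.00e-01 -1.64e+02]
```

Emit:
{"api": "step_arm", "payload": {
  "deltas": [
    [0, 0, 0, 0, 0, -10, 10],
    [0, 0, 0, 0, 0, -35, 10],
    [0, 0, 0, 0, 0, -70, 10],
    [0, 0, 0, 0, 0, -105, 10],
    [0, 0, 0, 0, 0, -130, 10],
    [0, 0, 0, 0, 0, -135, 10],
    [0, 0, 0, 0, 0, -135, 10],
    [0, 0, 0, 0, 0, -135, 10]
  ]
}}

```text
time: 19.0
position: [0.5047, -0.2074, 0.1641]
tool_rot: [-2.6, -1.76, 0.003]
ft_force: [0.3, -0.2, -0.8]
grip_width: 0.32
```

```bash
python3 -c "
from h import *
goal(.57,.11,.165,20)
im=cv2.cvtColor(optics.get_image('scene'),cv2.COLOR_RGB2BGR)
cv2.imwrite('pics/s11.png',cv2.convertScaleAbs(cv2.resize(im[55:155,240:340],None,fx=6,fy=6,interpolation=cv2.INTER_CUBIC),alpha=2,beta=10))
"
```

```text
t 19.0 pos [ 0.5047 -0.2074  0.1641] yaw -21.8 tilt [-0.14  0.02] F [ 0.29 -0.19 -0.83] g 0.32
rot [-1.40e-01 -2.00e-02 -4.18e+01] shift [318.9 -57.3  -0.9]
```

View pics/s11.png

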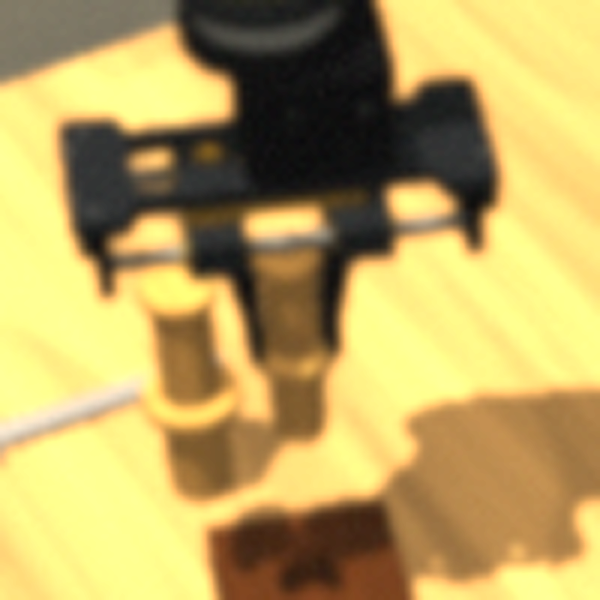

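Emit:
{"api": "step_arm", "payload": {
  "deltas": [
    [0, 0, -3, 20, -4, -5, 10],
    [0, 0, -10, 70, -13, -5, 10],
    [0, 0, -18, 125, -22, -5, 10],
    [0, 0, -26, 180, -32, -5, 10],
    [0, 0, -34, 235, -42, -5, 10],
    [0, 0, -40, 285, -51, -5, 10],
    [0, 0, -41.8, 319, -57, -5, 10],
    [0, 0, -41.8, 319, -57, -5, 10]
  ]
}}

```text
time: 20.05
position: [0.5708, 0.1141, 0.17]
tool_rot: [-1.794, -2.578, 0.0]
ft_force: [0.3, 0.1, -1.3]
grip_width: 0.319
```

```bash
python3 -c "
from h import *
goal(.594,.209,.165,20)
w=optics.get_calibration('wrist')
im=cv2.cvtColor(optics.get_image('wrist'),cv2.COLOR_RGB2BGR)
goal(.594,.209,.165,20)
np.savez('w12',**w)
print(pr(w,(.594,.209,.062)))
cv2.imwrite('pics/w12.png',im)
"
```

```text
t 20.05 pos [0.5708 0.1141 0.17  ] yaw 20.35 tilt [-0.06  0.02] F [ 0.28  0.11 -1.28] g 0.319
rot [-0.05 -0.04  0.35] shift [80.9 54.7  5. ]
t 20.1 pos [0.5709 0.111  0.1702] yaw 20.12 tilt [-0.04 -0.06] F [ 0.1  -0.7  -1.96] g 0.319
rot [-0.06  0.04  0.12] shift [84.1 55.4  5.1]
[380.13531893 102.82539935]
```

View pics/w12.png

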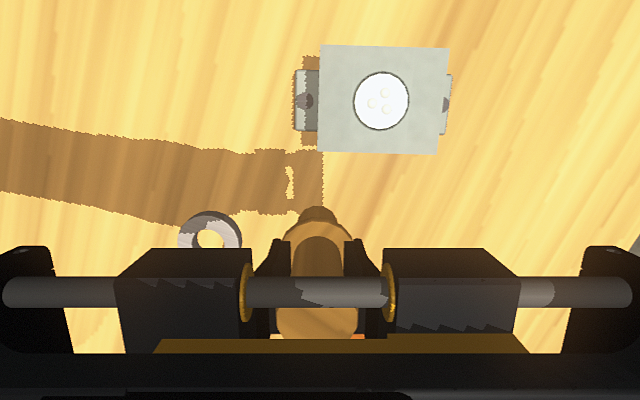

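Run:
```python
from h import *
im=cv2.imread('pics/w12.png')
g=im.min(2); m=(g>225).astype('uint8'); m[:60]=0;m[140:]=0;m[:,:340]=0;m[:,425:]=0
m=cv2.morphologyEx(m,cv2.MORPH_CLOSE,np.ones((5,5)))
c=max(cv2.findContours(m,0,1)[0],key=cv2.contourArea);e=cv2.fitEllipse(c);print(e)
w=np.load('w12.npz')
print(px(w,*e[0],.062),px(w,381,100.5,.062))
```

```text
((380.7840881347656, 100.71670532226562), (50.9360466003418, 54.617488861083984), 24.109310150146484)
[0.59383304 0.21081621 0.062     ] [0.59393799 0.21104789 0.062     ]
```

Emit:
{"api": "step_arm", "payload": {
  "deltas": [
    [0, 0, 0, 10, 7, 0, 10],
    [0, 0, 0, 30, 20, 0, 10],
    [0, 0, 0, 55, 36, 0, 10],
    [0, 0, 0, 75, 49, 15, 10],
    [0, 0, 0, 85, 55, 35, 10],
    [0, 0, 0, 85, 55, 55, 10],
    [0, 0, 0, 85, 55, 60, 10],
    [0, 0, 0, 85, 55, 60, 10]
  ]
}}

```text
time: 21.1
position: [0.5937, 0.2068, 0.1101]
tool_rot: [-1.804, -2.572, 0.002]
ft_force: [-0.1, -0.7, -1.7]
grip_width: 0.316
```

```bash
python3 -c "
from h import *
goal(.594,.2102,.085,20)
im=cv2.cvtColor(optics.get_image('top'),cv2.COLOR_RGB2BGR)
cv2.imwrite('pics/t13.png',cv2.convertScaleAbs(cv2.resize(im[130:230,200:300],None,fx=6,fy=6,interpolation=cv2.INTER_CUBIC),alpha=2,beta=10))
im=cv2.cvtColor(optics.get_image('scene'),cv2.COLOR_RGB2BGR)
cv2.imwrite('pics/s13.png',cv2.convertScaleAbs(cv2.resize(im[200:300,290:390],None,fx=6,fy=6,interpolation=cv2.INTER_CUBIC),alpha=2,beta=10))
goal(.594,.2102,.085,20)
"
```

```text
t 21.1 pos [0.5937 0.2068 0.1101] yaw 19.89 tilt [-0.04 -0.05] F [-0.11 -0.69 -1.7 ] g 0.316
rot [-0.05  0.03 -0.11] shift [ 3.2  1.4 25.1]
t 21.2 pos [0.5945 0.2075 0.1114] yaw 19.92 tilt [0.08 0.03] F [ 0.26  0.74 -0.42] g 0.319
rot [ 0.09 -0.   -0.08] shift [ 2.7  0.4 26.4]
```

View pics/s13.png

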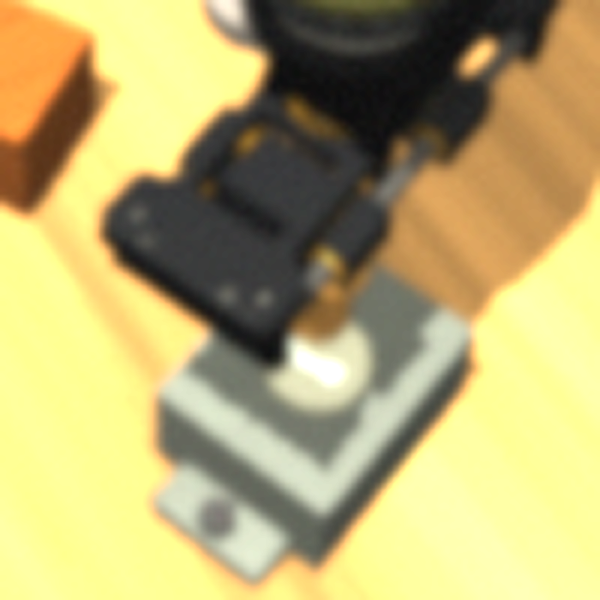

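Emit:
{"api": "step_arm", "payload": {
  "deltas": [
    [0, 0, 0, 1.5, 0.4, 0, 10],
    [0, 0, 0, 2.9, 0.8, 5, 10],
    [0, 0, 0, 2.9, 0.8, 10, 10],
    [0, 0, 0, 2.9, 0.8, 15, 10],
    [0, 0, 0, 2.9, 0.8, 20, 10],
    [0, 0, 0, 2.9, 0.8, 24, 10],
    [0, 0, 0, 2.9, 0.8, 24, 10],
    [0, 0, 0, 2.9, 0.8, 24, 10]
  ]
}}

```text
time: 22.2
position: [0.5937, 0.2113, 0.0867]
tool_rot: [1.802, 2.573, 0.0]
ft_force: [-0.1, -0.4, -0.8]
grip_width: 0.317
```

```bash
python3 -c "
from h import *
goal(.594,.2102,.080,20)
im=cv2.cvtColor(optics.get_image('wrist'),cv2.COLOR_RGB2BGR)
cv2.imwrite('pics/w14.png',im)
w=optics.get_calibration('wrist')
im=cv2.cvtColor(optics.get_image('scene'),cv2.COLOR_RGB2BGR)
cv2.imwrite('pics/s14.png',cv2.convertScaleAbs(cv2.resize(im[235:285,320:370],None,fx=12,fy=12,interpolation=cv2.INTER_CUBIC),alpha=1.8))
goal(.594,.2102,.080,20)
"
```

```text
t 22.2 pos [0.5937 0.2113 0.0867] yaw 20.0 tilt [0.02 0.01] F [-0.12 -0.44 -0.8 ] g 0.317
rot [ 0.02 -0.    0.  ] shift [-1.2 -0.1  6.7]
t 22.3 pos [0.5938 0.2114 0.0869] yaw 20.0 tilt [0.03 0.02] F [ 0.77 -0.06 -0.71] g 0.315
rot [ 0.03 -0.01  0.  ] shift [-1.2 -0.2  6.9]
```

View pics/w14.png

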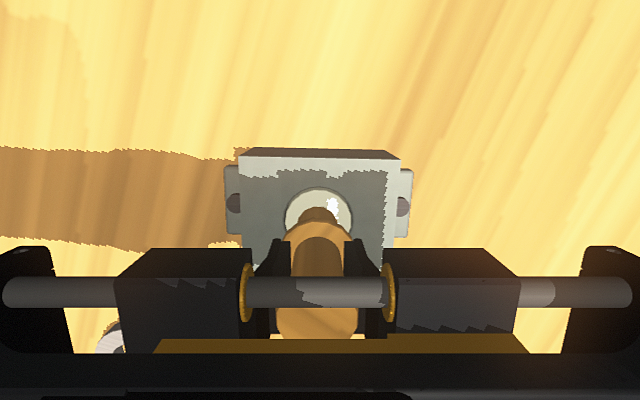

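View pics/s14.png

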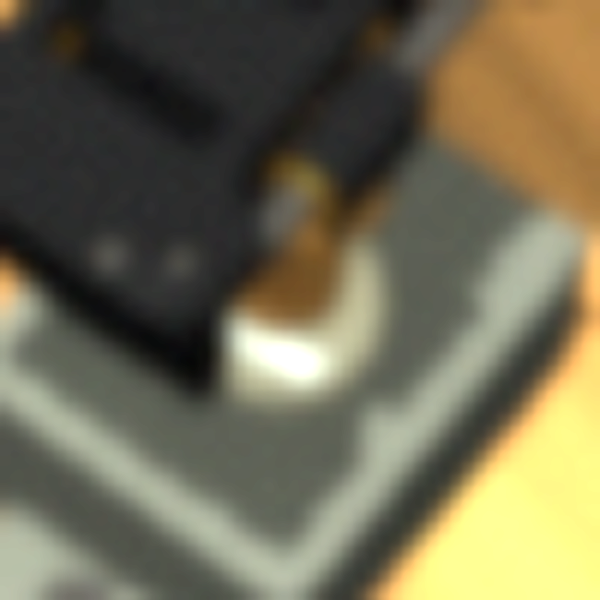

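Run:
```python
from h import *
im=cv2.imread('pics/w14.png')
cv2.imwrite('pics/c14.png',cv2.convertScaleAbs(cv2.resize(im[175:255,270:370],None,fx=7,fy=7,interpolation=cv2.INTER_CUBIC),alpha=1.5))
w=optics.get_calibration('wrist')
# predicted rings: cap r 23.5 at z .062, foot r14 at z .0705, centre (cx,cy)
for n,cx,cy,r,z in(('cap',.594,.2105,.0235,.062),('foot',.5938,.2114,.014,.0705),('collar',.5938,.2114,.021,.1235)):
    P=np.array([pr(w,(cx+r*np.cos(a),cy+r*np.sin(a),z)) for a in np.linspace(0,6.28,90)])
    print(n,((P.min(0)-[270,175])*7).round(),((P.max(0)-[270,175])*7).round())
```

```text
cap [98. 99.] [567. 544.]
foot [189. 207.] [479. 481.]
collar [ 56. 311.] [617. 827.]
```

View pics/c14.png

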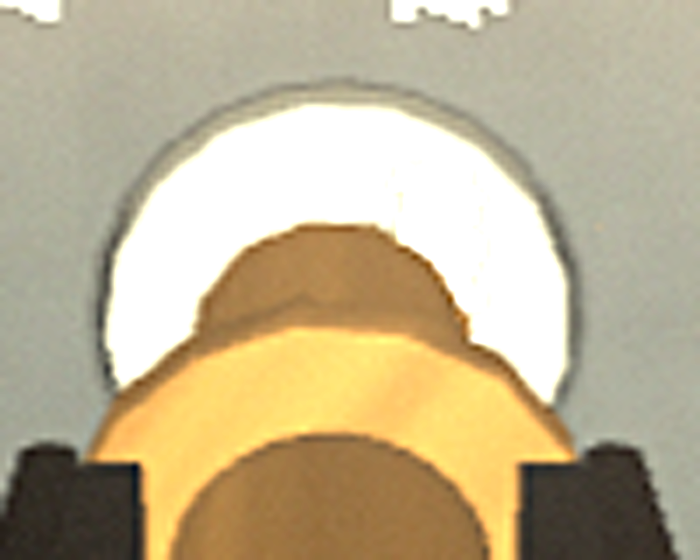

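Emit:
{"api": "step_arm", "payload": {
  "deltas": [
    [0, 0, 0, 0, 0.5, 2, 10],
    [0, 0, 0, 0, 0.5, 4, 10],
    [0, 0, 0, 0, 0.5, 5, 10],
    [0, 0, 0, 0, 0.5, 6, 10],
    [0, 0, 0, 0, 0.5, 7, 10],
    [0, 0, 0, 0, 0.5, 8, 10],
    [0, 0, 0, 0, 0.5, 9, 10],
    [0, 0, 0, 0, 0.5, 9, 10]
  ]
}}

```text
time: 23.3
position: [0.5947, 0.2117, 0.0788]
tool_rot: [1.802, 2.573, 0.003]
ft_force: [-1.5, -1.1, 5.1]
grip_width: 0.32
```

Emit:
{"api": "step_arm", "payload": {
  "deltas": [
    [0, 0, 0, 0, 0, 0.5, 10],
    [0, 0, 0, 0, 0, 1, 10],
    [0, 0, 0, 0, 0, 1.5, 10],
    [0, 0, 0, 0, 0, 2, 10],
    [0, 0, 0, 0, 0, 2.5, 10],
    [0, 0, 0, 0, 0, 3, 10],
    [0, 0, 0, 0, 0, 3.5, 10],
    [0, 0, 0, 0, 0, 3.5, 10]
  ]
}}

```text
time: 24.3
position: [0.595, 0.2118, 0.0752]
tool_rot: [1.801, 2.572, 0.003]
ft_force: [-1.0, -0.2, 4.2]
grip_width: 0.318
```

Emit:
{"api": "step_arm", "payload": {
  "deltas": [
    [0, 0, 0, 0, 0, 0.5, 10],
    [0, 0, 0, 0, 0, 1, 10],
    [0, 0, 0, 0, 0, 1.5, 10],
    [0, 0, 0, 0, 0, 2, 10],
    [0, 0, 0, 0, 0, 2.5, 10],
    [0, 0, 0, 0, 0, 3, 10],
    [0, 0, 0, 0, 0, 3.5, 10],
    [0, 0, 0, 0, 0, 4, 10]
  ]
}}

```text
time: 25.3
position: [0.5951, 0.2118, 0.0715]
tool_rot: [1.801, 2.573, 0.004]
ft_force: [-0.5, -0.7, 6.7]
grip_width: 0.32
```

Emit:
{"api": "step_arm", "payload": {
  "deltas": [
    [0, 0, 0, 0, 0, 0.5, 10],
    [0, 0, 0, 0, 0, 1, 10],
    [0, 0, 0, 0, 0, 1.5, 10],
    [0, 0, 0, 0, 0, 2, 10],
    [0, 0, 0, 0, 0, 2.5, 10],
    [0, 0, 0, 0, 0, 3, 10],
    [0, 0, 0, 0, 0, 3, 10],
    [0, 0, 0, 0, 0, 3, 10]
  ]
}}

```text
time: 26.3
position: [0.5949, 0.2118, 0.0683]
tool_rot: [1.801, 2.573, 0.003]
ft_force: [-1.4, 0.0, 5.5]
grip_width: 0.319
```

Emit:
{"api": "step_arm", "payload": {
  "deltas": [
    [0, 0, 0, 0, 0, 0.5, 10],
    [0, 0, 0, 0, 0, 1, 10],
    [0, 0, 0, 0, 0, 1.5, 10],
    [0, 0, 0, 0, 0, 2, 10],
    [0, 0, 0, 0, 0, 2.5, 10],
    [0, 0, 0, 0, 0, 3, 10],
    [0, 0, 0, 0, 0, 3.5, 10],
    [0, 0, 0, 0, 0, 3.5, 10]
  ]
}}

```text
time: 27.3
position: [0.595, 0.2119, 0.0649]
tool_rot: [1.801, 2.573, 0.003]
ft_force: [-0.5, -0.2, 6.1]
grip_width: 0.316
```

Emit:
{"api": "step_arm", "payload": {
  "deltas": [
    [0, 0, 0, 0, 0, 0.5, 10],
    [0, 0, 0, 0, 0, 1, 10],
    [0, 0, 0, 0, 0, 1.5, 10],
    [0, 0, 0, 0, 0, 2, 10],
    [0, 0, 0, 0, 0, 2.5, 10],
    [0, 0, 0, 0, 0, 3, 10],
    [0, 0, 0, 0, 0, 3.5, 10],
    [0, 0, 0, 0, 0, 3.5, 10]
  ]
}}

```text
time: 28.3
position: [0.595, 0.2118, 0.0612]
tool_rot: [1.801, 2.573, 0.003]
ft_force: [-1.3, -0.4, 5.2]
grip_width: 0.315
```

Emit:
{"api": "step_arm", "payload": {
  "deltas": [
    [0, 0, 0, 0, 0, 0.5, 10],
    [0, 0, 0, 0, 0, 1, 10],
    [0, 0, 0, 0, 0, 1.5, 10],
    [0, 0, 0, 0, 0, 2, 10],
    [0, 0, 0, 0, 0, 2.5, 10],
    [0, 0, 0, 0, 0, 3, 10],
    [0, 0, 0, 0, 0, 3.5, 10],
    [0, 0, 0, 0, 0, 3.5, 10]
  ]
}}

```text
time: 29.3
position: [0.5942, 0.2115, 0.0579]
tool_rot: [-1.802, -2.573, -0.001]
ft_force: [-3.1, -0.1, 8.2]
grip_width: 0.319
```

Emit:
{"api": "step_arm", "payload": {
  "deltas": [
    [0, 0, 0, 0, 0, 0.2, 10],
    [0, 0, 0, 0, 0, 0.5, 10],
    [0, 0, 0, 0, 0, 0.5, 10],
    [0, 0, 0, 0, 0, 0.5, 10],
    [0, 0, 0, 0, 0, 0.5, 10],
    [0, 0, 0, 0, 0, 0.5, 10],
    [0, 0, 0, 0, 0, 0.5, 10],
    [0, 0, 0, 0, 0, 0.5, 10]
  ]
}}

```text
time: 30.3
position: [0.5943, 0.2116, 0.0578]
tool_rot: [-1.802, -2.573, -0.002]
ft_force: [-4.1, -1.7, 10.5]
grip_width: 0.317
```

```bash
python3 -c "
from h import *
goal(.594,.2102,.080,20)
im=cv2.cvtColor(optics.get_image('wrist'),cv2.COLOR_RGB2BGR)
cv2.imwrite('pics/w15.png',cv2.convertScaleAbs(cv2.resize(im[150:260,250:390],None,fx=5,fy=5,interpolation=cv2.INTER_CUBIC),alpha=1.5))
goal(.594,.2102,.080,20)
im=cv2.cvtColor(optics.get_image('scene'),cv2.COLOR_RGB2BGR)
cv2.imwrite('pics/s15.png',cv2.convertScaleAbs(cv2.resize(im[235:285,320:370],None,fx=12,fy=12,interpolation=cv2.INTER_CUBIC),alpha=1.8))
goal(.594,.2102,.080,20)
"
```

```text
t 30.3 pos [0.5943 0.2116 0.0578] yaw 20.0 tilt [0.03 0.05] F [-4.15 -1.73 10.47] g 0.317
rot [ 0.04 -0.04 -0.  ] shift [ -1.1  -0.7 -22.2]
t 30.35 pos [0.5943 0.2115 0.0578] yaw 20.0 tilt [0.03 0.05] F [-4.19 -0.83 10.19] g 0.32
rot [ 0.05 -0.03 -0.  ] shift [ -1.1  -0.7 -22.2]
t 30.4 pos [0.5943 0.2115 0.0578] yaw 20.0 tilt [0.03 0.05] F [-3.19 -1.36 10.87] g 0.317
rot [ 0.04 -0.03 -0.  ] shift [ -1.1  -0.7 -22.2]
```

View pics/w15.png

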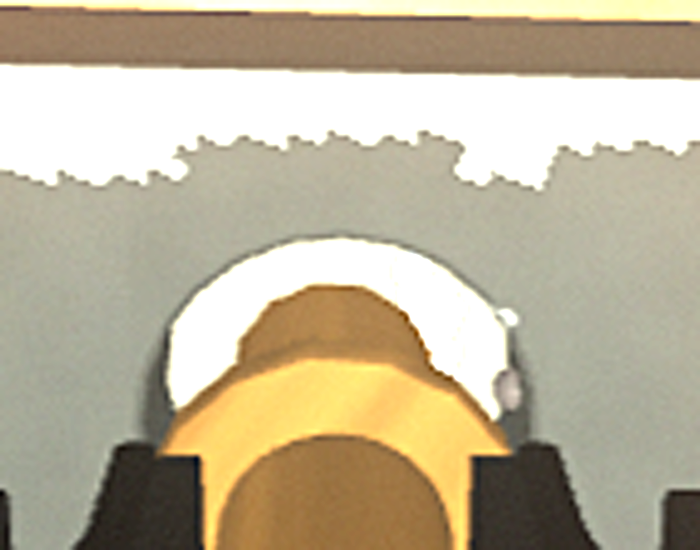

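Emit:
{"api": "step_arm", "payload": {
  "deltas": [
    [0, 0, 0, 0, 0, 0.2, 10],
    [0, 0, 0, 0, 0, 0.2, 10],
    [0, 0, 0, 0, 0, 0.2, 10],
    [0, 0, 0, 0, 0, 0.2, 10],
    [0, 0, 0, 0, 0, 0.2, 10],
    [0, 0, 0, 0, 0, 0.2, 10],
    [0, 0, 0, 0, 0, 0.2, 10],
    [0, 0, 0, 0, 0, 0.2, 10]
  ]
}}

```text
time: 31.4
position: [0.5943, 0.2116, 0.0578]
tool_rot: [-1.802, -2.573, -0.002]
ft_force: [-2.9, -1.4, 11.8]
grip_width: 0.32
```

View pics/s15.png

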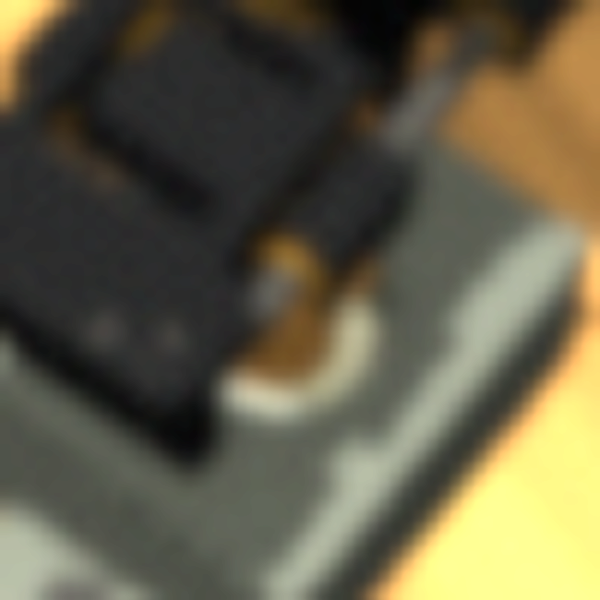

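Emit:
{"api": "step_arm", "payload": {
  "deltas": [
    [0, 0, 0, 0, 0, -3, 10],
    [0, 0, 0, 0, 0, -15, 10],
    [0, 0, 0, 0, 0, -40, 10],
    [0, 0, 0, 0, 0, -75, 10],
    [0, 0, 0, 0, 0, -105, 10],
    [0, 0, 0, -30, -20, -112, 10],
    [0, 0, 0, -70, -45, -112, 10],
    [0, 0, 0, -85, -55, -112, 10]
  ]
}}

```text
time: 32.4
position: [0.5714, 0.1089, 0.1685]
tool_rot: [1.807, 2.569, -0.0]
ft_force: [0.8, -1.1, -1.4]
grip_width: 0.317
```

```bash
python3 -c "
from h import *
w=optics.get_calibration('wrist')
im=cv2.cvtColor(optics.get_image('wrist'),cv2.COLOR_RGB2BGR)
goal(.5057,-.2077,.165,-22)
np.savez('w16',**w)
p=pr(w,(.594,.2105,.045)).astype(int);print(p)
cv2.imwrite('pics/w16.png',cv2.resize(im[max(0,p[1]-50):p[1]+50,p[0]-50:p[0]+50],None,fx=6,fy=6,interpolation=cv2.INTER_CUBIC))
"
```

```text
t 32.45 pos [0.5711 0.1075 0.1684] yaw 19.67 tilt [ 0.01 -0.07] F [-1.1  -2.57 -1.1 ] g 0.317
rot [1.000e-02 7.000e-02 4.167e+01] shift [-274.8 -167.7    3.8]
[378  94]
```

View pics/w16.png

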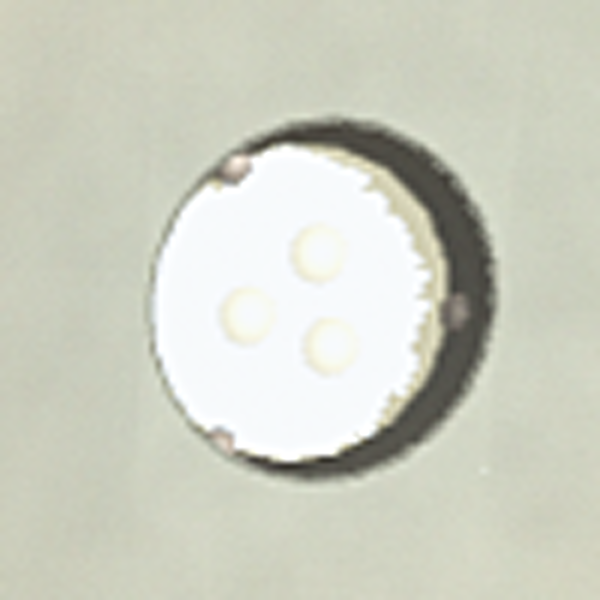

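Emit:
{"api": "step_arm", "payload": {
  "deltas": [
    [0, 0, 4, -20, -12, -3, 10],
    [0, 0, 11, -65, -39, -3, 10],
    [0, 0, 18, -115, -70, -3, 10],
    [0, 0, 25, -165, -100, -3, 10],
    [0, 0, 32, -215, -131, -3, 10],
    [0, 0, 39, -255, -156, -3, 10],
    [0, 0, 41.7, -275, -168, -3, 10],
    [0, 0, 41.7, -275, -168, -3, 10]
  ]
}}

```text
time: 33.45
position: [0.5076, -0.2038, 0.1709]
tool_rot: [2.602, 1.761, 0.0]
ft_force: [0.5, 0.0, -2.0]
grip_width: 0.322
```

Emit:
{"api": "step_arm", "payload": {
  "deltas": [
    [0, 0, 0, 0, 0, 0, 10],
    [0, 0, 0, 0, 0, 20, 10],
    [0, 0, 0, 0, 0, 50, 10],
    [0, 0, 0, 0, 0, 80, 10],
    [0, 0, 0, 0, 0, 90, 10],
    [0, 0, 0, 0, 0, 90, 10],
    [0, 0, 0, 0, 0, 90, 10],
    [0, 0, 0, 0, 0, 90, 10]
  ]
}}

```text
time: 34.45
position: [0.5086, -0.2032, 0.082]
tool_rot: [2.599, 1.763, 0.003]
ft_force: [-0.5, -0.6, -1.4]
grip_width: 0.321
```

```bash
python3 -c "
from h import *
goal(.506,-.208,.031,-22)
w=optics.get_calibration('wrist')
im=cv2.cvtColor(optics.get_image('wrist'),cv2.COLOR_RGB2BGR)
goal(.506,-.208,.031,-22)
cv2.imwrite('pics/w17.png',cv2.resize(im[130:270,250:390],None,fx=4.2,fy=4.2,interpolation=cv2.INTER_CUBIC))
np.savez('w17',**w)
"
```

```text
t 34.45 pos [ 0.5086 -0.2032  0.082 ] yaw -21.69 tilt [ 0.12 -0.  ] F [-0.46 -0.58 -1.41] g 0.321
rot [ 0.11 -0.04  0.31] shift [-5.4 -0.7 51. ]
t 34.5 pos [ 0.5083 -0.2032  0.0818] yaw -21.7 tilt [0.1 0. ] F [ 0.65 -0.31 -1.21] g 0.317
rot [ 0.09 -0.04  0.3 ] shift [-5.3 -0.5 50.8]
```

View pics/w17.png

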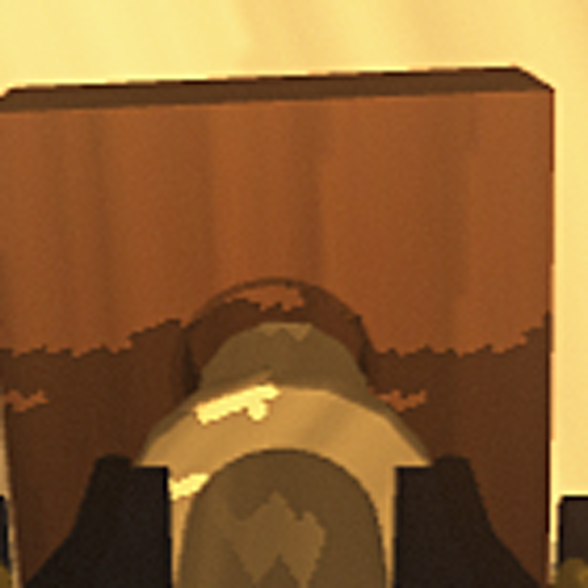

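Emit:
{"api": "step_arm", "payload": {
  "deltas": [
    [0, 0, 0.3, -3, -0.6, 0, 10],
    [0, 0, 0.3, -5.3, -0.6, 5, 10],
    [0, 0, 0.3, -5.3, -0.6, 12, 10],
    [0, 0, 0.3, -5.3, -0.6, 19, 10],
    [0, 0, 0.3, -5.3, -0.6, 21, 10],
    [0, 0, 0.3, -5.3, -0.6, 21, 10],
    [0, 0, 0.3, -5.3, -0.6, 21, 10],
    [0, 0, 0.3, -5.3, -0.6, 21, 10]
  ]
}}

```text
time: 35.5
position: [0.5053, -0.2079, 0.0601]
tool_rot: [2.604, 1.757, 0.001]
ft_force: [0.6, -0.5, -1.4]
grip_width: 0.315
```

```bash
python3 -c "
from h import *
goal(.506,-.208,.031,-22)
w=optics.get_calibration('wrist')
im=cv2.cvtColor(optics.get_image('wrist'),cv2.COLOR_RGB2BGR)
cv2.imwrite('pics/w18.png',cv2.resize(im[150:250,270:370],None,fx=6,fy=6,interpolation=cv2.INTER_CUBIC))
for n,cx,cy,r,z in(('hole',.5055,-.2077,.017,.04),('foot',.506,-.208,.014,.045)):
    P=np.array([pr(w,(cx+r*np.cos(a),cy+r*np.sin(a),z)) for a in np.linspace(0,6.28,90)])
    print(n,((P.min(0)-[270,150])*6).round(),((P.max(0)-[270,150])*6).round())
"
```

```text
t 35.5 pos [ 0.5053 -0.2079  0.0601] yaw -21.99 tilt [0.03 0.  ] F [ 0.6  -0.48 -1.36] g 0.315
rot [ 0.03 -0.01  0.01] shift [ 0.1  0.7 29.1]
hole [135. 289.] [432. 570.]
foot [164. 327.] [414. 564.]
```

View pics/w18.png

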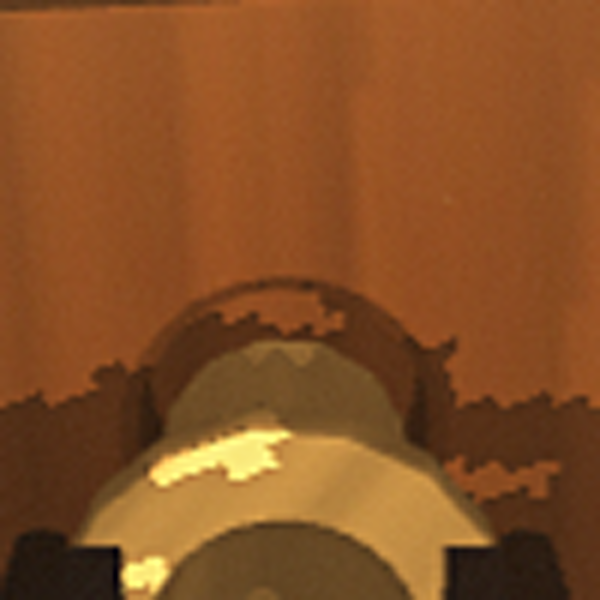

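Emit:
{"api": "step_arm", "payload": {
  "deltas": [
    [0, 0, 0, 1.5, 0, 0, 10],
    [0, 0, 0, 2.4, 0, 0, 10],
    [0, 0, 0, 2.4, 0, 5, 10],
    [0, 0, 0, 2.4, 0, 10, 10],
    [0, 0, 0, 2.4, 0, 16, 10],
    [0, 0, 0, 2.4, 0, 22, 10],
    [0, 0, 0, 2.4, 0, 27, 10],
    [0, 0, 0, 2.4, 0, 28, 10]
  ]
}}

```text
time: 36.55
position: [0.5057, -0.2055, 0.0313]
tool_rot: [-2.604, -1.756, 0.001]
ft_force: [-0.2, 0.6, -0.7]
grip_width: 0.318
```

```bash
python3 -c "
from h import *
goal(.506,-.208,.031,-22)
im=cv2.cvtColor(optics.get_image('wrist'),cv2.COLOR_RGB2BGR)
cv2.imwrite('pics/w19.png',cv2.resize(im[150:250,270:370],None,fx=6,fy=6,interpolation=cv2.INTER_CUBIC))
goal(.506,-.208,.031,-22)
"
```

```text
t 36.55 pos [ 0.5057 -0.2055  0.0313] yaw -22.0 tilt [-0.05  0.  ] F [-0.22  0.64 -0.71] g 0.318
rot [-0.04  0.01 -0.  ] shift [-2.2  1.2  0.3]
t 36.6 pos [ 0.5058 -0.2056  0.0315] yaw -22.0 tilt [-0.03  0.  ] F [ 0.27 -1.02 -1.14] g 0.316
rot [-0.02  0.01 -0.  ] shift [-2.2  1.1  0.5]
```

View pics/w19.png

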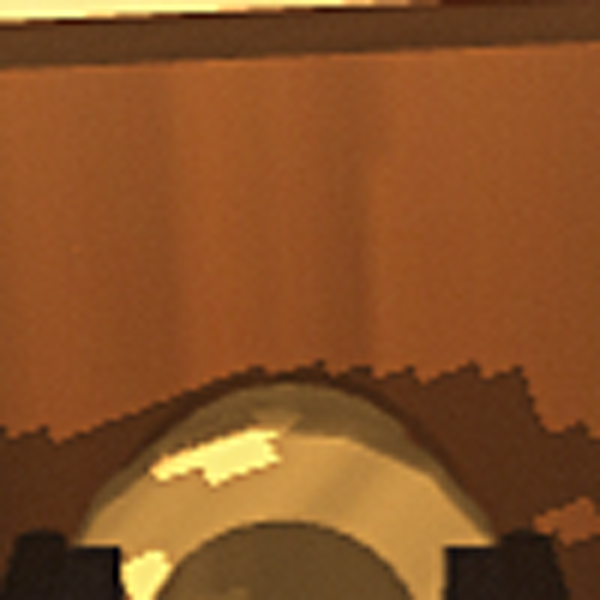

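Emit:
{"api": "step_arm", "payload": {
  "deltas": [
    [0, 0, 0, 0, 0, 0.5, 10],
    [0, 0, 0, 0, 0, 0.7, 10],
    [0, 0, 0, 0, 0, 0.7, 30],
    [0, 0, 0, 0, 0, 0.7, 60],
    [0, 0, 0, 0, 0, 0.7, 60],
    [0, 0, 0, 0, 0, 0.7, 60],
    [0, 0, 0, 0, 0, 0.7, 60],
    [0, 0, 0, 0, 0, 0.7, 60]
  ]
}}

```text
time: 37.6
position: [0.506, -0.2056, 0.0312]
tool_rot: [-2.604, -1.757, -0.0]
ft_force: [0.3, -0.4, 0.1]
grip_width: 0.68
```

Emit:
{"api": "step_arm", "payload": {
  "deltas": [
    [0, 0, 0, 0, 0, 0, 65],
    [0, 0, 0, 0, 0, 0, 65],
    [0, 0, 0, 0, 0, 0, 65],
    [0, 0, 0, 0, 0, -3, 65],
    [0, 0, 0, 0, 0, -10, 65],
    [0, 0, 0, 0, 0, -20, 65],
    [0, 0, 0, 0, 0, -35, 65],
    [0, 0, 0, 0, 0, -50, 65]
  ]
}}

```text
time: 38.6
position: [0.5063, -0.2057, 0.0826]
tool_rot: [2.604, 1.756, 0.001]
ft_force: [1.0, 0.0, 0.9]
grip_width: 0.744
```

Emit:
{"api": "step_arm", "payload": {
  "deltas": [
    [0, 0, 0, 0, 0, -20, 65],
    [0, 0, 0, 0, 0, -50, 65],
    [0, 0, 0, 0, 0, -90, 65],
    [0, 0, 0, 0, 0, -130, 65],
    [0, 0, 0, 0, 0, -160, 65],
    [0, 0, 0, 0, 0, -170, 65],
    [0, 0, 0, 0, 0, -170, 65],
    [0, 0, 0, 0, 0, -170, 65]
  ]
}}

```text
time: 39.6
position: [0.5052, -0.2052, 0.2498]
tool_rot: [-2.603, -1.756, 0.002]
ft_force: [-0.1, -0.5, 0.3]
grip_width: 0.746
```

```bash
python3 -c "
from h import *
goal(.506,-.208,.031,-22)
w=optics.get_calibration('wrist');np.savez('w20',**w)
im=cv2.cvtColor(optics.get_image('wrist'),cv2.COLOR_RGB2BGR)
cv2.imwrite('pics/w20.png',im)
im=cv2.cvtColor(optics.get_image('scene'),cv2.COLOR_RGB2BGR)
cv2.imwrite('pics/s20.png',cv2.convertScaleAbs(im,alpha=1.5))
im=cv2.cvtColor(optics.get_image('top'),cv2.COLOR_RGB2BGR)
cv2.imwrite('pics/t20.png',im)
goal(.506,-.208,.031,-22)
"
```

```text
t 39.6 pos [ 0.5052 -0.2052  0.2498] yaw -22.0 tilt [-0.13  0.03] F [-0.09 -0.52  0.33] g 0.746
rot [-0.13  0.02  0.  ] shift [ -2.2   2.2 218.8]
t 39.75 pos [ 0.5054 -0.2053  0.25  ] yaw -22.0 tilt [-0.11  0.01] F [-0.38 -0.38 -0.13] g 0.745
rot [-0.11  0.03  0.  ] shift [ -2.1   2.  219. ]
```

View pics/w20.png

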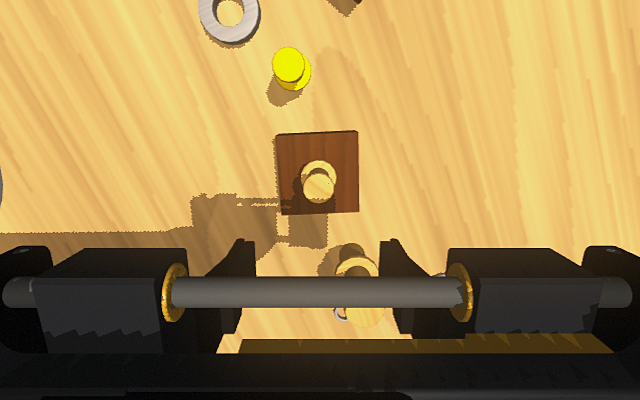

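View pics/s20.png

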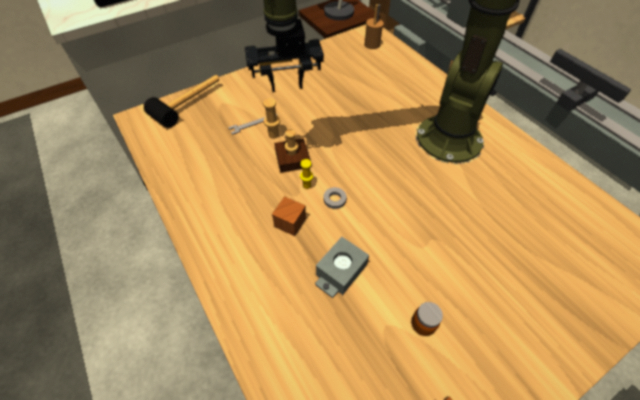

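Run:
```python
from h import *
np.set_printoptions(precision=4,suppress=True)
a=cv2.imread('pics/w20.png')
cv2.imwrite('pics/c20.png',cv2.resize(a[120:222,265:370],None,fx=5.5,fy=5.5,interpolation=cv2.INTER_CUBIC))
```

```text
(no output)
```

View pics/c20.png

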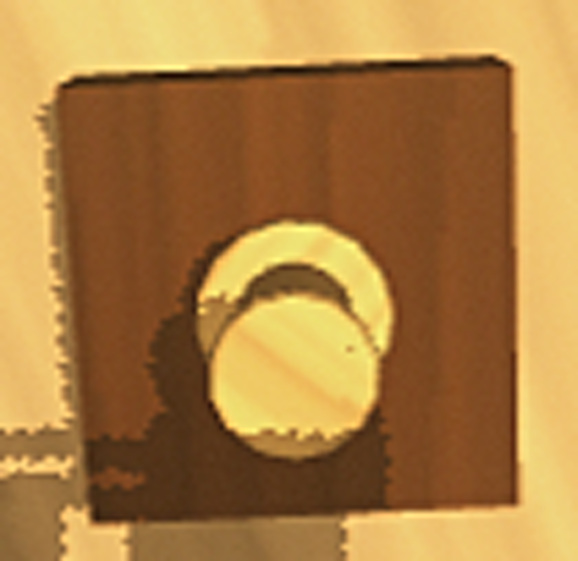

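```bash
python3 -c "
from h import *
w=np.load('w20.npz')
print(px(w,*crop(295,376,265,120,5.5),.123),px(w,*crop(296,319,265,120,5.5),.068))
ctrl.close_job(); print(ctrl.get_state()['time'])
"
```

```text
[ 0.5060274  -0.20568144  0.123     ] [ 0.5061967  -0.20606636  0.068     ]
the job is handed in; nothing more can be done
the job is handed in; nothing more can be done
```

The cap is pressed home under all three latches, the drift is back upright in its holder, and I handed the job in at about 39.8 s of the 67 s allowed. No verdict was reported.

**Drift:** I took the smaller pale pusher from the holder. My first grip was on its knob, so I set it back and gripped again with the fingertips on the collar.

**Pressing:** The cap slid down at about 5 to 8 N and then stopped dead. I held it there for over a second at about 11.5 to 13 N, adding about 1 N to the wrist reading for the drift's weight. The highest contact force I saw was about 13 N, read at the end of each one-second move rather than continuously.

**Last checks:**
- **Cap:** A close-up after lifting off shows it sunk evenly in the bore, with all three latch tips out at its edge. The latch travel itself could not be read.
- **Drift:** It stands upright in the hole, with knob and collar within 0.5 mm of each other sideways and its axis about 2 mm from the hole's centre.
- **Bystanders:** They look unmoved in the scene view; I did not measure them.

**What disagreed:**
- **Tool length:** Camera views and contact with the collar put the fingertips about 37 mm above the stated tool point (TCP). I worked from contact and pictures instead.
- **Grip opening:** It read 28 to 30 mm rather than the neck's 25 mm, so the fingers probably bore on the 32 mm knob.
- **Contact force:** While re-gripping in the holder I briefly pressed the fingertips on the drift's collar with about 20 N. The cap was not involved.

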